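# Sound the empty bore and fit the support post that suits it

## Task

One post is missing from the four-post support block: feel how deep its empty bore is by gently touching the bottom with the depth rod, and put the rod back in its stand. Then fit from the rack only the post whose top will come level with the three already fitted when it stands on the bottom of that bore, and push it gently but fully home past the ball catch, upright. Leave the other posts in the rack, and everything else on the bench, where they are.

Things in the scene. Friction and masses are not known exactly. Their poses are not given: they have to be found in the camera images.
- block: fixed aluminium block, 130 x 130 x 60 mm, origin at the centre of its underside, z up. Four vertical blind bores 15.2 mm wide in its top face (60 mm above the bench) at x, y = +-40 mm; each has another depth: 18, 26, 34 or 42 mm, which is which is not told. Three hold fitted brass posts (14 mm thick, tops 50 mm above the top face); one is empty
- bottoms: the bottoms of the four bores, inside the block; its origin is the same as the block's and tells nothing of their depths
- socket (a point): centre of the mouth of the empty bore, level with the block's top face. In the bore, 10 mm below the mouth, on the side away from the block's middle along the block's x, a spring ball juts 2 mm in: a post must be pushed past it (about 3 to 12 N all the way down; it does not fall home by itself); the rod passes clear of it if within 1.5 mm of the bore's axis
- stand: fixed black plastic stand of the depth rod, 70 x 70 x 85 mm, origin at the centre of its underside; a 14 mm vertical hole at its centre, 80 mm deep, open at the top
- rod_grip (a point): depth rod, hanging upright in the stand: centre of its dark handle (22 mm thick, 51 mm long), 104.5 mm above the tip, 114.5 mm above the bench at the start. Under the handle a collar (30 mm wide, 4 mm thick, underside 29.5 mm below this point) rests on the stand's top; below it a steel shank 8 mm thick, 75 mm long. 0.15 kg. z runs from tip to handle
- rod_tip (a point): lower end of the depth rod (hidden inside the stand at the start, 10 mm above the bench)
- rack: fixed plywood rack, 60 x 230 x 30 mm (long along its y), origin at the centre of its underside; four 16.5 mm holes at y = -90, -30, 30, 90 mm, 20 mm deep, hold the four loose posts upright, in any order; the posts' feet stand 10 mm above the bench
- post_a_mid (a point): loose round brass post, 14 mm thick, 68 mm long, standing in the rack: its centre, half-way up; z along the post. About 0.09 kg give or take a quarter. The bottom 6 mm taper to 10 mm. It comes level with the fitted posts in a bore 18 mm deep
- post_b_mid (a point): loose round brass post, 14 mm thick, 76 mm long, standing in the rack: its centre, half-way up; z along the post. About 0.1 kg give or take a quarter. The bottom 6 mm taper to 10 mm. It comes level with the fitted posts in a bore 26 mm deep
- post_c_mid (a point): loose round brass post, 14 mm thick, 84 mm long, standing in the rack: its centre, half-way up; z along the post. About 0.11 kg give or take a quarter. The bottom 6 mm taper to 10 mm. It comes level with the fitted posts in a bore 34 mm deep
- post_d_mid (a point): loose round brass post, 14 mm thick, 92 mm long, standing in the rack: its centre, half-way up; z along the post. About 0.12 kg give or take a quarter. The bottom 6 mm taper to 10 mm. It comes level with the fitted posts in a bore 42 mm deep
- spool_mid (a point): bystander: standing brass spool, 90 mm wide, 110 mm high; its centre
- tray: bystander: empty blue plastic tray, 80 x 150 x 30 mm; centre of its underside
- flange: bystander: flat brass flange ring lying on the bench, 80 mm wide, 6 mm thick; centre of its underside
- driver: bystander: screwdriver lying on the bench
- jar: bystander: grey plastic jar, 60 mm wide, 80 mm high; centre of its underside
- carton: bystander: small carton, 50 x 90 x 40 mm; centre of its underside
- collar: bystander: small steel collar, 28 mm wide, 12 mm thick, lying on the bench; centre of its underside
Mind the look-alikes: they are no part of the job. Of the things that look like the part that bears rod_grip, the middle-sized one is meant.

How it is judged:
On the way, in this order (a step that is already met when the one before it is completed fails the run):
1. the tip of the depth rod touches the bottom of the empty bore (contact force between rod and bottoms above 0.5 N), for 0.05 s.
2. the depth rod hangs in its stand again, let go (z of rod_grip in the frame of stand between 0.1105 and 0.1185 m and horizontal distance between rod_grip and stand below 0.01 m and angle between rod_grip's own z axis and vertical below 0.12 rad and contact force between rod and the fingers below 0.1 N), for 0.2 s.
3. the foot of a post stands on the bottom of the empty bore and its top is level with the fitted posts (((z of post_a_mid in the frame of block between 0.0735 and 0.0785 m and horizontal distance between post_a_mid and socket below 0.004 m and contact force between post_a and bottoms above 0.5 N) or (z of post_b_mid in the frame of block between 0.0695 and 0.0745 m and horizontal distance between post_b_mid and socket below 0.004 m and contact force between post_b and bottoms above 0.5 N) or (z of post_c_mid in the frame of block between 0.0655 and 0.0705 m and horizontal distance between post_c_mid and socket below 0.004 m and contact force between post_c and bottoms above 0.5 N) or (z of post_d_mid in the frame of block between 0.0615 and 0.0665 m and horizontal distance between post_d_mid and socket below 0.004 m and contact force between post_d and bottoms above 0.5 N))), for 0.05 s.
At the end, for the whole second after the job is handed in: The post 50 mm longer than the empty bore is deep stands on its bottom: top level with the fitted posts within 2.5 mm, on the bore's axis within 4 mm, upright within 0.07 rad, at rest; other posts within 15 mm of their starts in the rack; rod hangs in its stand (height within 4 mm) (((z of post_a_mid in the frame of block between 0.0735 and 0.0785 m and horizontal distance between post_a_mid and socket below 0.004 m and angle between post_a_mid's own z axis and vertical below 0.07 rad and linear speed of post_a below 0.01 m/s and distance of each of post_b_mid, post_c_mid, post_d_mid from where it was at the start of the episode below 0.015 m) or (z of post_b_mid in the frame of block between 0.0695 and 0.0745 m and horizontal distance between post_b_mid and socket below 0.004 m and angle between post_b_mid's own z axis and vertical below 0.07 rad and linear speed of post_b below 0.01 m/s and distance of each of post_a_mid, post_c_mid, post_d_mid from where it was at the start of the episode below 0.015 m) or (z of post_c_mid in the frame of block between 0.0655 and 0.0705 m and horizontal distance between post_c_mid and socket below 0.004 m and angle between post_c_mid's own z axis and vertical below 0.07 rad and linear speed of post_c below 0.01 m/s and distance of each of post_a_mid, post_b_mid, post_d_mid from where it was at the start of the episode below 0.015 m) or (z of post_d_mid in the frame of block between 0.0615 and 0.0665 m and horizontal distance between post_d_mid and socket below 0.004 m and angle between post_d_mid's own z axis and vertical below 0.07 rad and linear speed of post_d below 0.01 m/s and distance of each of post_a_mid, post_b_mid, post_c_mid from where it was at the start of the episode below 0.015 m)) and z of rod_grip in the frame of stand between 0.1105 and 0.1185 m and horizontal distance between rod_grip and stand below 0.01 m and angle between rod_grip's own z axis and vertical below 0.12 rad); the robot touches nothing.
It fails at once if a post that does not come level is set on the bottom of the bore ((contact force between post_a and bottoms above 0.5 N and not (z of post_a_mid in the frame of block between 0.071 and 0.081 m)) or (contact force between post_b and bottoms above 0.5 N and not (z of post_b_mid in the frame of block between 0.067 and 0.077 m)) or (contact force between post_c and bottoms above 0.5 N and not (z of post_c_mid in the frame of block between 0.063 and 0.073 m)) or (contact force between post_d and bottoms above 0.5 N and not (z of post_d_mid in the frame of block between 0.059 and 0.069 m))).
It fails at once if more than one post is out of its place in the rack (distance of each of post_a_mid, post_b_mid from where it was at the start of the episode above 0.03 m or distance of each of post_a_mid, post_c_mid from where it was at the start of the episode above 0.03 m or distance of each of post_a_mid, post_d_mid from where it was at the start of the episode above 0.03 m or distance of each of post_b_mid, post_c_mid from where it was at the start of the episode above 0.03 m or distance of each of post_b_mid, post_d_mid from where it was at the start of the episode above 0.03 m or distance of each of post_c_mid, post_d_mid from where it was at the start of the episode above 0.03 m).
It fails at once if the rod presses on the block with more than 30 N (contact force between rod and block above 30 N).
It fails at once if a post presses on the block with more than 60 N (end and side pressures added) (contact force between any of post_a, post_b, post_c, post_d and block above 60 N).
It fails at once if a bystander is shifted by more than 30 mm (distance of any of spool_mid, tray, flange, driver, jar, carton, collar from where it was at the start of the episode above 0.03 m).
It also fails if it takes over 64 s, if anything falls off the work surface, if the arm or the gripper's body presses on something with over 40 N, if the wrist force passes 120 N, or if a joint passes its speed limit or range.

## Robot

A 7-joint arm with a two-finger parallel gripper is mounted at the origin on the work surface. World frame = base frame: x ahead of the robot, y to its left, z up, the work surface at z = 0. Lengths are in m, angles in rad, forces in N, time in s.
With the tool pointing down it reaches from about 0.425 to 0.925 m from the base axis. Payload 6.8 kg.
Tool frame: the origin (TCP) lies at the very end of the fingers, on their centre line; the grasp point (between the pads) lies 19 mm behind it; y points along the fingers, z is the direction in which the jaws open and shut, and the axes are right-handed (so a half turn about y gives the same grasp; the last joint's range is limited). The gripper opens to 88 mm and grips with 3 to 60 N. Pads are 20 mm wide; open, the fingers measure 115 mm over their backs; the gripper's body (75 mm by 178 mm) begins 61 mm behind the grasp point.
Start: joints at [1.132, 0.477, 0.022, 1.555, -0.011, 1.109, -0.083], TCP at [0.219, -0.638, 0.223] pointing down, gripper open.
Joint ranges: [-2.96, 2.96], [-0.34, 2.1], [-1.41, 1.46], [0.24, 2.44], [-1.37, 4.51], [0.17, 1.92], [-2.96, 2.96]. Speed limits (rad/s): [2.39, 2.39, 3.14, 3.14, 3.14, 3.14, 3.14].

## Interface

Orientations are given as a rotation vector (axis times angle).
In Python, from rig import state, camera, camera_params, close_job, find_in, outline_of, landmark_of gives the robot as it stands.
- The arm moves only by the shell command python3 -m inch 'ROWS' [FORCE]. ROWS is JSON, a list of rows, each a list of 3 entries, a list of its own where there are three numbers: the shift along the tool's x, y, z in cm, then the turn, a rotation vector about the tool's x, y, z in degrees, then the opening, from 0 (shut) to 1 (fully open). In form: [[[tx, ty, tz], [wx, wy, wz], grip], ...]. A call has 1 to 8 rows; each row shifts and turns the commanded pose from where the row before left it, along the tool's axes as they then stand; what a row does not reach is not made up. A row lasts 1/10 s, in which the tool goes at most 50 mm and 8.59 degrees, less where a joint would pass 70% of its speed; a pose out of reach is approached as far as the arm can. A call is refused whole if a number of a shift passes 5 or a number of a turn 8.59, either way. A call with a gripper value outside its range is refused whole. The fingers move at their own pace and stop on an object; FORCE is the grip in N (left out, the last holds). Time passes only in rows, so rows that do not move let the fingers close. It gives the time, the measured TCP pose, the force and the opening at its end, in the units of the state.
- state(): the state, without advancing time (a new reading comes with each control period).
- camera(name): name is "scene" or "top"; returns the picture (400x640x3 uint8, blue, green, red); there is no depth.
- camera_params(name): a dict with "fx", "fy", "cx", "cy" (pixels), "T" (4x4, takes a point from camera to world coordinates). Camera axes: x right, y up, looking along -z (the intrinsics and any distortion apply to the point x, -y, -z); pixel columns grow to the right and rows downward; lengths in m; the calibration is good to about 2 mm. A picture is of the moment at which its call begins. camera_params takes no time and is no camera call.
- close_job(): hands the job in, once; it reports no verdict.
Trained networks look in the newest picture that a camera, given by its name, has taken for a name from the list of things; names that differ only in an ending like _2 or _b are one class to them, and where a whole thing is asked for, a point or a joint stands for the part that bears it (a point fixed in the world has none). Each returns a list of dicts, best first, with "p" (0 to 1); they miss things now and then, are a little off and sometimes report something else, mostly with a low value. They report only what shows in the picture. A call takes as long as a camera call. They do not tell look-alikes from the thing itself.
- find_in(camera, query): "extent" ([left, top, right, bottom] in pixels, round what is visible of it).
- outline_of(camera, query): "pixels" (400x640 bool, what is visible of it) and "extent" ([left, top, right, bottom] in pixels, round what is visible of it).
- landmark_of(camera, query): "centre" ([row, column] in pixels: a listed point, or the origin of a listed thing).
The state is a dict: "t": time; "q": joint angles; "qvel": joint speeds; "tau": joint torques, N m; "position": TCP position; "eef_rot": TCP orientation; "ft_force": force on the tool from outside, world axes, zero at the start; "moment": the same for the moment, N m; "width": finger opening in m.
Only numpy, scipy, OpenCV 4.12 (cv2) and the standard library are available. Lean on these libraries where they do the work, as an engineer would, in place of code of your own. Each camera call takes 0.05 s, during which the arm holds its last target.

## Working session

There is one attempt and no reset: what is moved stays moved. The work goes in short steps, Python scripts to look and compute and a shell command to move; the robot and the scene stay as the last step left them, time stands still between calls to the robot, and variables do not carry over. Pictures are saved under pics/ and viewed, and the job is handed in when it is done.

```bash
mkdir -p pics; ls
python3 - <<'E'
from rig import *
import cv2
s=state(); print({k:s[k] for k in s})
for n in ("scene","top"):
    im=camera(n); cv2.imwrite(f"pics/{n}0.png",im); p=camera_params(n); print(n,p)
E
```

```text
pics
{'t': 0.0, 'q': array([ 1.13193236,  0.47778616,  0.02233912,  1.55643563, -0.01148131,
        1.10930377, -0.0831045 ]), 'qvel': array([-3.96266031e-05, -3.00605379e-03, -2.19550245e-04, -1.09393512e-03,
       -5.24824172e-04,  3.70421998e-04, -1.58157047e-03]), 'tau': array([-5.74687238e-04, -5.82848167e+01,  1.53429139e+00, -2.72609210e+01,
       -5.43329283e-02,  1.69679843e-02,  1.61943567e-04]), 'position': array([ 0.2190025 , -0.63785048,  0.22169776]), 'eef_rot': array([-0.34138239,  2.04424347, -2.04062146]), 'ft_force': array([ 0.06338054, -0.32405371,  0.4873884 ]), 'moment': array([ 0.00088448, -0.0240188 ,  0.03289257]), 'width': 0.08781042789902205}
scene {'fx': 373.70467899156716, 'fy': 373.70467899156716, 'cx': 314.46946652306025, 'cy': 199.13537427506859, 'T': array([[ 0.42546643, -0.63311461,  0.6466407 ,  1.23217679],
       [ 0.90493702,  0.29116398, -0.3103426 , -0.29194064],
       [ 0.00820396,  0.71720947,  0.69680935,  0.83542703],
       [ 0.        ,  0.        ,  0.        ,  1.        ]])}
top {'fx': 410.00559251617426, 'fy': 410.00559251617426, 'cx': 314.5854448253992, 'cy': 201.05846286806798, 'T': array([[-0.02838504,  0.99193754, -0.12350792,  0.45130779],
       [-0.99950418, -0.02984931, -0.0100211 ,  0.01586414],
       [-0.01362693,  0.12316223,  0.99229299,  1.04302185],
       [ 0.        ,  0.        ,  0.        ,  1.        ]])}
```

View pics/scene0.png

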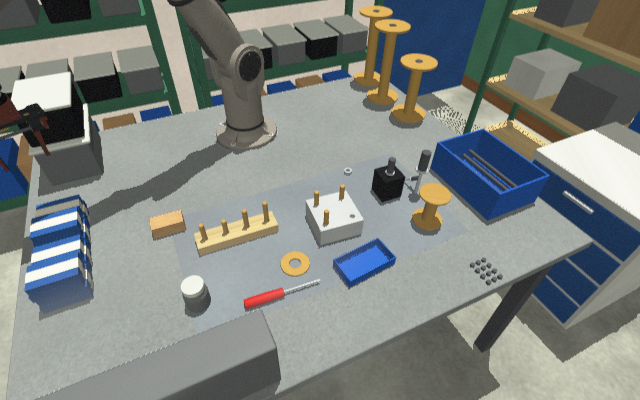

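View pics/top0.png

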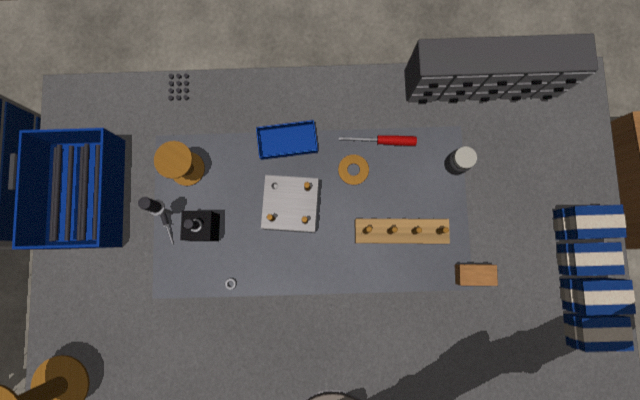

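```bash
python3 - <<'E'
import cv2, numpy as np
a=cv2.imread("pics/scene0.png"); b=cv2.imread("pics/top0.png")
c=cv2.resize(a[130:240,355:465],(500,500),interpolation=cv2.INTER_CUBIC)
d=cv2.resize(b[180:260,130:230],(300,240),interpolation=cv2.INTER_CUBIC)
e=np.zeros((500,800,3),np.uint8); e[:,:500]=c; e[:240,500:]=d
e[250:490,500:]=cv2.resize(b[165:245,250:350],(300,240),interpolation=cv2.INTER_CUBIC)
cv2.imwrite("pics/crop0.png",e)
E
cat > h.py <<'E'
import numpy as np, cv2
from rig import *
def ray(n,u,v):
    p=camera_params(n); d=np.array([(u-p["cx"])/p["fx"],-(v-p["cy"])/p["fy"],-1.0])
    return p["T"][:3,3],p["T"][:3,:3]@d
def atz(n,u,v,z):
    o,d=ray(n,u,v); return o+d*(z-o[2])/d[2]
def proj(n,P):
    p=camera_params(n); c=np.linalg.inv(p["T"])@np.r_[P,1]
    return np.array([p["cx"]+p["fx"]*c[0]/-c[2], p["cy"]+p["fy"]*c[1]/c[2]])
def tri(u1,u2):
    A=[];b=[]
    M=np.zeros((3,3));r=np.zeros(3)
    for n,uv in (("scene",u1),("top",u2)):
        o,d=ray(n,*uv); d=d/np.linalg.norm(d); Q=np.eye(3)-np.outer(d,d); M+=Q; r+=Q@o
    P=np.linalg.solve(M,r)
    return P,proj("scene",P)-u1,proj("top",P)-u2
E
python3 - <<'E'
from h import *
for n in ("scene","top"):
    camera(n)
    for q in ("rod_grip","stand","block","socket","rack","post_a_mid"):
        for r in landmark_of(n,q)[:6]: print(n,q,round(r["p"],2),np.round(r["centre"][::-1],1))
E
```

```text
scene rod_grip 0.72 [290.2 262.9]
scene rod_grip 0.66 [395.2 165.2]
scene rod_grip 0.52 [427.  160.2]
scene rod_grip 0.39 [418.1 186.9]
scene stand 0.69 [385.2 189.9]
scene stand 0.38 [285.2 291.4]
scene block 0.7 [332.8 225. ]
scene block 0.16 [265.7 214.5]
scene rack 0.56 [237.5 234.8]
scene rack 0.42 [293.3 263.5]
scene post_a_mid 0.36 [334.7 222.4]
top rod_grip 0.72 [164.2 218.4]
top rod_grip 0.71 [150.2 172.9]
top rod_grip 0.68 [189.1 225.9]
top rod_grip 0.16 [399.4 229.4]
top rod_grip 0.16 [286.5 138.4]
top stand 0.66 [201.1 224. ]
top block 0.92 [292.9 208.4]
top block 0.18 [416.1 229.5]
top block 0.17 [179.9 164.5]
top rack 0.85 [400.5 231.2]
top post_a_mid 0.5 [415.8 226.5]
top post_a_mid 0.42 [182.  164.8]
```

View pics/crop0.png

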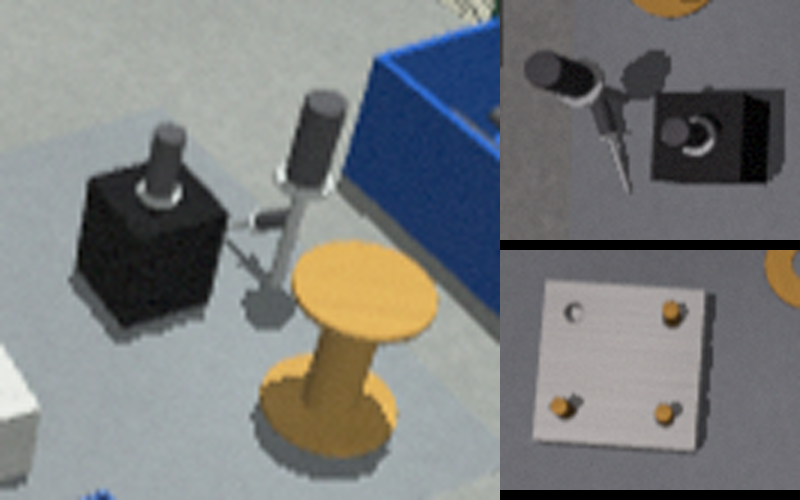

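The black-stand rod is at scene (390,163) / top (195,225). The other two rod look-alikes are a taller one standing free at scene (424,158) / top (150,206), and a small one lying at scene (413,181) / top (170,240). The middle-sized rod is the one in the stand. The empty bore is at top (274,185). Next I'll fit the box silhouettes.

```bash
cat > fit.py <<'E'
from h import *
from scipy.optimize import minimize
def boxpts(x,y,yaw,L,W,H):
    c,s=np.cos(yaw),np.sin(yaw)
    return [np.array([x+c*a-s*b,y+s*a+c*b,z]) for a in(-L/2,L/2) for b in(-W/2,W/2) for z in(0,H)]
S=8
def sil(n,pts):
    uv=np.array([proj(n,p) for p in pts],np.float32)
    h=cv2.convexHull(uv).reshape(-1,2)
    m=np.zeros((400*2,640*2),np.uint8)
    cv2.fillPoly(m,[np.round((h+0.5)*2*256-128).astype(np.int32)],255,lineType=cv2.LINE_AA,shift=8)
    return cv2.resize(m,(640,400),interpolation=cv2.INTER_AREA)/255.
def fit(masks,x0,dims,ign=None):
    def f(v):
        t=0
        for n,m in masks.items():
            s=sil(n,boxpts(*v,*dims)); t+=np.abs(s-m).sum()
        return t
    best=minimize(f,x0,method="Nelder-Mead",options=dict(initial_simplex=[x0,np.add(x0,[.01,0,0]),np.add(x0,[0,.01,0]),np.add(x0,[0,0,.08])],xatol=1e-5,fatol=.01,maxiter=400))
    return best.x,best.fun
E
python3 - <<'E'
from fit import *
import pickle
D={}
for n in ("scene","top"):
    camera(n)
    for q in ("block","stand","rack"):
        r=outline_of(n,q); 
        for k in r[:2]: print(n,q,k["p"],k["extent"],k["pixels"].sum())
        if r: D[n,q]=r[0]["pixels"]
pickle.dump(D,open("masks.pkl","wb"))
for q,dims,g in (("block",(.13,.13,.06),(292,208)),("stand",(.07,.07,.085),(203,226)),("rack",(.06,.23,.03),(400,231))):
    p=atz("top",*g,0.03)
    for sel in (("top",),("scene",),("top","scene")):
        ms={n:D[n,q].astype(float) for n in sel if (n,q) in D}
        if ms: print(q,sel,[ (np.round(x,4),round(c,1)) for x,c in [fit(ms,[p[0],p[1],-.03],dims)]])
E
```

```text
scene block 0.6 [304.9, 192.6, 364.1, 244.5] 2083
scene block 0.16 [244.8, 275.7, 322.1, 309.0] 522
scene stand 0.64 [370.1, 166.4, 406.7, 202.0] 856
scene rack 0.89 [191.9, 214.3, 276.6, 256.3] 1534
top block 0.65 [264.9, 175.1, 317.4, 233.4] 2775
top stand 0.75 [178.8, 209.9, 218.7, 241.2] 942
top stand 0.41 [185.6, 218.6, 203.1, 230.5] 176
top rack 0.6 [353.8, 216.9, 448.5, 242.4] 2096
top rack 0.5 [453.1, 263.9, 495.5, 287.2] 878
block ('top',) [(array([ 0.5704,  0.0868, -0.0808]), np.float64(253.6))]
block ('scene',) [(array([ 0.5749,  0.0848, -0.1322]), np.float64(209.4))]Traceback (most recent call last):
  File "<stdin>", line 15, in <module>
  File "fit.py", line 19, in fit
    best=minimize(f,x0,method="Nelder-Mead",options=dict(initial_simplex=[x0,np.add(x0,[.01,0,0]),np.add(x0,[0,.01,0]),np.add(x0,[0,0,.08])],xatol=1e-5,fatol=.01,maxiter=400))
    res = _minimize_neldermead(fun, x0, args, callback, bounds=bounds,
                               **options)
    fxr = func(xr)
    fx = function(np.copy(x), *(wrapper_args + args))
  File "fit.py", line 17, in f
    s=sil(n,boxpts(*v,*dims)); t+=np.abs(s-m).sum()
  File "fit.py", line 8, in sil
    uv=np.array([proj(n,p) for p in pts],np.float32)
                 ~~~~^^^^^
  File "h.py", line 9, in proj
    p=camera_params(n); c=np.linalg.inv(p["T"])@np.r_[P,1]
ValueError: time passes only in moves, steps and waits
```

Run:
```python
import re
s=open("h.py").read()
s=s.replace('def ray','_P={n:camera_params(n) for n in ("scene","top")}\ndef ray').replace('p=camera_params(n)','p=_P[n]')
open("h.py","w").write(s)
import cv2,numpy as np
a=cv2.imread("pics/scene0.png"); b=cv2.imread("pics/top0.png")
e=np.zeros((600,800,3),np.uint8)
e[:290,:400]=cv2.resize(a[180:250,295:375],None,fx=5,fy=4.142,interpolation=cv2.INTER_NEAREST)[:290,:400]
e[:,400:800]=0
c=cv2.resize(b[170:240,255:325],(400,400),interpolation=cv2.INTER_NEAREST); e[:400,400:]=c
e[300:600,:400]=cv2.resize(b[200:250,170:230],(400,300),interpolation=cv2.INTER_NEAREST)
cv2.imwrite("pics/crop1.png",e)
g=cv2.cvtColor(b,cv2.COLOR_BGR2GRAY)
print(g[200,255:325]); print(g[168:240,290]); print(g[225,170:230])
g=cv2.cvtColor(a,cv2.COLOR_BGR2GRAY)
print(g[215,300:370]); print(g[185:250,330])
```

```text
[108 106 102 107 106 105 105 110 154 165 167 165 167 168 164 167 166 166
 169 170 169 166 168 167 167 170 166 167 166 169 169 166 166 168 166 166
 168 167 169 166 166 169 166 165 167 167 164 165 166 162 164 162 161 160
 163 159 162 160 160 161 160 157  83  54  53  59 105 108 110 110]
[100 103 102 101  99 101 101 101 126 159 164 167 165 165 160 164 164 163
 162 167 168 162 165 165 166 168 171 169 167 167 164 167 166 169 168 168
 166 169 170 168 168 168 165 168 166 168 169 171 171 171 168 168 169 170
 169 167 168 171 171 174 168 157 119  93 110 114 113 113 108 109 111 110]
[ 61 104 108 105 107 109 111 110 109 111 101  48  33  41  76  72  68  73
  74  70  75  77  53  30  22  17  24  16  15  49  82  69  35  33  35  38
  33  37  38  35  29   7   0   1   3   0   0   3   3  28  53  52  59  53
  61 107 112 108 108 108]
[169 168 170 169 166 146 100 105 105 104 104 103 110 217 229 229 229 231
 231 232 231 232 234 230  93 101 103 106 105 236 237 237 237 237 238 236
 237 238 238 236 236 234 236 235 235 235 234 235 233 219 132 132 132 125
 145 231 232 231 232 231 230 177 164 162 161 164 165 162 163 162]
[165 162 161 162 161 158 158 162 179 219 236 234 233 234 235 235 235 237
 237 234 234 234 234 236 236 236 236 235 234 235 237 237 236 235 235 236
 237 236 237 236 236 238 237 220 150 128 129 130 127 131 126 129 128 129
 128 128 131 114  86  90 125 159 157 157 160]
```

View pics/crop1.png

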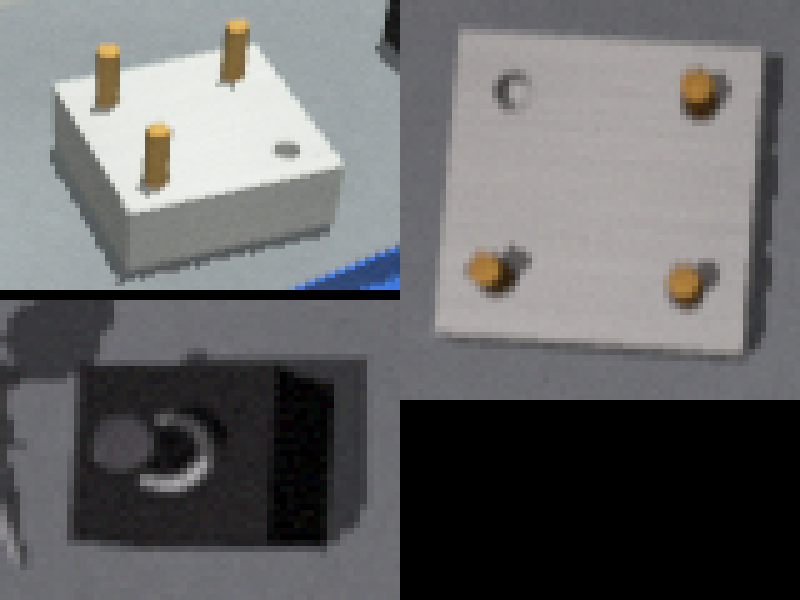

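```bash
cat > fit2.py <<'E'
from h import *
from scipy.optimize import minimize
def rect(x,y,yaw,L,W,z):
    c,s=np.cos(yaw),np.sin(yaw)
    return [np.array([x+c*a-s*b,y+s*a+c*b,z]) for a,b in((-L/2,-W/2),(L/2,-W/2),(L/2,W/2),(-L/2,W/2))]
def fill(n,pts,S=8,win=None):
    x0,y0,x1,y1=win
    uv=np.array([proj(n,p) for p in pts])
    q=(uv-[x0,y0]+0.5)*S-0.5
    m=np.zeros(((y1-y0)*S,(x1-x0)*S),np.uint8)
    cv2.fillPoly(m,[np.round(q*256).astype(np.int32)],255,shift=8)
    return cv2.resize(m,(x1-x0,y1-y0),interpolation=cv2.INTER_AREA)/255.
# data: list of (cam, win, soft mask, weight)
def fit(data,x0,L,W,z):
    def f(v):
        return sum((w*np.abs(fill(n,rect(*v,L,W,z),win=win)-m)).sum() for n,win,m,w in data)
    x0=np.array(x0); b=minimize(f,x0,method="Nelder-Mead",options=dict(initial_simplex=[x0,x0+[.006,0,0],x0+[0,.006,0],x0+[0,0,.06]],xatol=1e-5,fatol=.01,maxiter=500))
    return b.x,b.fun
E
python3 - <<'E'
from fit2 import *
a=cv2.imread("pics/scene0.png"); b=cv2.imread("pics/top0.png")
def soft(im,win,lo,hi):
    x0,y0,x1,y1=win; c=im[y0:y1,x0:x1]; g=cv2.cvtColor(c,cv2.COLOR_BGR2GRAY).astype(float)
    sat=cv2.cvtColor(c,cv2.COLOR_BGR2HSV)[...,1]
    return np.clip((g-lo)/(hi-lo),0,1),sat
ws=(298,182,372,250); m1,s1=soft(a,ws,165,232)
w1=np.ones_like(m1); w1[cv2.dilate((s1>90).astype(np.uint8),np.ones((5,5)))>0]=0
wt=(255,168,328,242); m2,s2=soft(b,wt,106,164)
w2=np.ones_like(m2); w2[cv2.dilate((s2>90).astype(np.uint8),np.ones((5,5)))>0]=0
for d in ([("scene",ws,m1,w1)],[("top",wt,m2,w2)],[("scene",ws,m1,w1),("top",wt,m2,w2)]):
    x,c=fit(d,[.572,.086,-.08],.13,.13,.06); print(np.round(x,4),round(c,1))
    ca,sa=np.cos(x[2]),np.sin(x[2]); R=np.array([[ca,-sa],[sa,ca]]); so=x[:2]+R@[.04,.04]; print("socket",so, [proj(n,np.r_[so,.06]).round(1) for n in("scene","top")])
    for q in((.04,-.04),(-.04,.04),(-.04,-.04)): print("post", [proj(n,np.r_[x[:2]+R@q,.11]).round(1) for n in("scene","top")])
E
```

```text
[ 0.5738  0.0864 -0.0925] 72.3
socket [0.61730221 0.12253356] [array([352. , 215.3]), array([274.3, 184.4])]
post [array([326.4, 209.8]), array([306.4, 183. ])]
post [array([342.1, 184.6]), array([269.2, 215.3])]
post [array([316.3, 190.8]), array([304.1, 217.5])]
[ 0.5718  0.0872 -0.0986] 203.0
socket [0.61549505 0.12302846] [array([351.8, 214.8]), array([274.1, 185.2])]
post [array([326.2, 209.2]), array([306.2, 184. ])]
post [array([342.1, 184.1]), array([268.8, 216.1])]
post [array([316.2, 190.2]), array([303.7, 218.5])]
[ 0.5723  0.0871 -0.0963] 301.1
socket [0.61591995 0.12308496] [array([351.9, 214.9]), array([274.1, 185. ])]
post [array([326.3, 209.3]), array([306.2, 183.7])]
post [array([342.2, 184.2]), array([268.9, 215.9])]
post [array([316.3, 190.4]), array([303.7, 218.3])]
```

Run:
```python
from h import *
c=[atz("top",u,v,.085) for u,v in((181.5,210.7),(210.7,210.7),(209.7,240.3),(180,239.5))]
print(np.mean(c,0),[np.linalg.norm(c[i]-c[i-1]) for i in range(4)], [np.degrees(np.arctan2(*(c[0]-c[1])[[0,1]]))])
print("handle top",atz("top",187.8,223.3,.14), atz("scene",391.9,158.8,.14))
print("collar scene",atz("scene",389.7,172,.089))
print(proj("scene",np.array([0.558,.276,.14])))
a=cv2.imread("pics/scene0.png")
cv2.imwrite("pics/crop2.png",np.hstack([cv2.resize(a[145:210,365:415],(400,520),interpolation=cv2.INTER_NEAREST)]))
b=cv2.imread("pics/top0.png")
e=np.zeros((600,800,3),np.uint8)
e[:280]=cv2.resize(b[212:247,350:450],(800,280),interpolation=cv2.INTER_NEAREST)
e[280:580]=cv2.resize(a[195:255+0,190:290],(800,480),interpolation=cv2.INTER_NEAREST)[:300]
cv2.imwrite("pics/crop3.png",e)
```

```text
[0.52180418 0.30661998 0.085     ] [np.float64(0.06765979390094601), np.float64(0.06911105013628929), np.float64(0.06945010826469997), np.float64(0.06977403277912733)] [np.float64(1.7050316157669432)]
handle top [0.52254645 0.30700279 0.14      ] [0.52648055 0.30392988 0.14      ]
collar scene [0.52767253 0.30426497 0.089     ]
[389.90834078 167.30187595]
```

View pics/crop2.png

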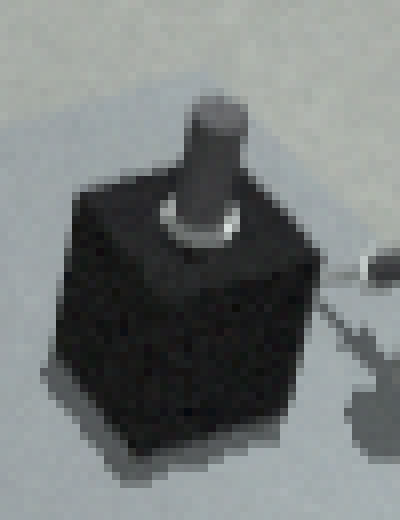

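View pics/crop3.png

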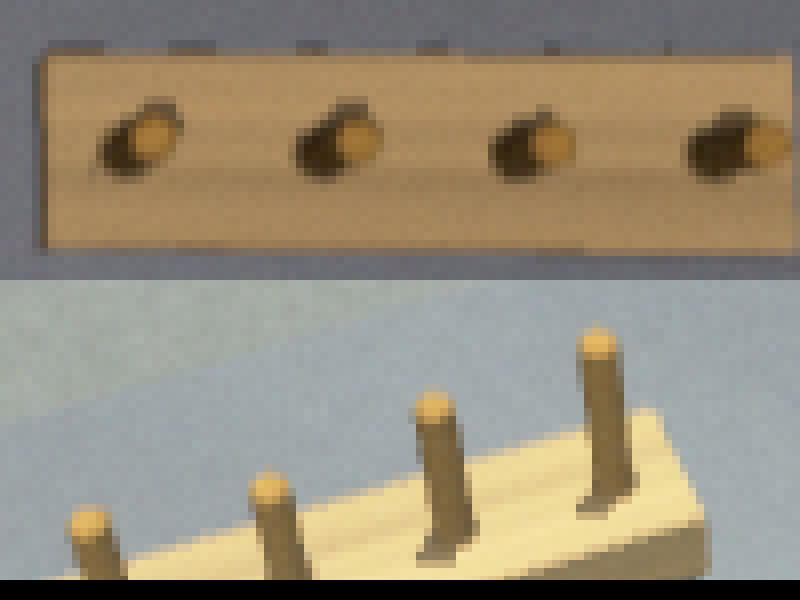

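Run:
```python
from h import *
print("big base",atz("scene",416.5,194.5,0))
for z in (.12,.16,.2,.24): print(z,"big top",atz("scene",426.3,151.5,z),atz("top",145,203,z))
print(tri((426.3,151.5),(145,203)))
print("small tip top",atz("top",173,243,0.005),"handle",atz("top",165,218,.01),"scene", atz("scene",405,181,.005),atz("scene",417,177,.01))
print("rod", tri((391.75,159.1),(187.8,223.3)))
# rack post tops: scene & top, order y from + (left in top)
T=[(369,228.6),(394.5,229.2),(419,229.6),(445.5,229.9)]
S=[(264,202.6),(243.7,210.5),(223.2,220.6),(200.7,225)]
# crop coords top: scale 8 both; scene scale 8
Tc=[(152,137),(360,142),(553,146),(768,145)]
Sc=[(598,345-280),(434,408-280),(269,490-280),(90,526-280)]
for t,s in zip(Tc,Sc):
    tu=(350+t[0]/8-.5,212+t[1]/8-.5); su=(190+s[0]/8-.5,195+s[1]/8-.5)
    P,e1,e2=tri(su,tu); print(np.round(P,4),np.round(e1,1),np.round(e2,1))
```

```text
big base [0.57627221 0.39161335 0.        ]
0.12 big top [0.52020356 0.44167017 0.12      ] [0.57336693 0.41188619 0.12      ]
0.16 big top [0.56001045 0.4006535  0.16      ] [0.56807739 0.39472421 0.16      ]
0.2 big top [0.59981735 0.35963684 0.2       ] [0.56278784 0.37756223 0.2       ]
0.24 big top [0.63962424 0.31862017 0.24      ] [0.5574983  0.36040025 0.24      ]
(array([0.5674146 , 0.39218445, 0.16745776]), array([-0.22882365,  0.06648786]), array([-0.30028373, -0.1392982 ]))
small tip top [0.48435195 0.38764442 0.005     ] handle [0.54798521 0.40715832 0.01      ] scene [0.50960408 0.39213116 0.005     ] [0.51392502 0.43702036 0.01      ]
rod (array([0.52258343, 0.307835  , 0.13504446]), array([ 0.26426209, -0.06076766]), array([0.34107289, 0.14870756]))
[ 0.5013 -0.0969  0.0975] [0.1 0. ] [0.1 0. ]
[ 0.4987 -0.1574  0.0895] [-0.1 -0. ] [-0.2 -0.1]
[ 0.4966 -0.2174  0.0728] [0. 0.] [0. 0.]
[ 0.4948 -0.2776  0.0807] [-0.2 -0. ] [-0.2 -0. ]
```

```bash
cat >> h.py <<'E'
from scipy.spatial.transform import Rotation as Rn
def st(tgt=None,yaw=None):
    s=state(); R=Rn.from_rotvec(s["eef_rot"]).as_matrix(); p=s["position"]
    print("t",round(s["t"],2),"p",np.round(p,4),"w",round(s["width"],4),"F",np.round(s["ft_force"],2),"M",np.round(s["moment"],2))
    print("x",np.round(R[:,0],4),"y",np.round(R[:,1],4),"z",np.round(R[:,2],4))
    if tgt is not None:
        print("move cm tool:",np.round(100*R.T@(np.array(tgt)-p),2))
    return s,R
def turn(zdir):
    s=state();R=Rn.from_rotvec(s["eef_rot"]).as_matrix()
    z=np.array(zdir,float);z/=np.linalg.norm(z);y=np.array([0,0,-1.]);x=np.cross(y,z)
    G=np.c_[x,y,z]; print("turn deg tool",np.round(np.degrees(Rn.from_matrix(R.T@G).as_rotvec()),2))
E
python3 - <<'E'
from h import *
s,R=st((.524,.306,.24)); turn((1,0,0)); turn((-1,0,0)); turn((0,1,0))
print(np.round(s["q"],2))
E
```

```text
t 1.2 p [ 0.2193 -0.6384  0.2227] w 0.0877 F [-0.18  0.02 -0.11] M [0.02 0.03 0.02]
x [-0.9458 -0.3248 -0.    ] y [ 0.e+00 -1.e-04 -1.e+00] z [ 3.248e-01 -9.458e-01  1.000e-04]
move cm tool: [-59.5   -1.74 -79.43]
turn deg tool [ -0.   -71.05   0.  ]
turn deg tool [-0.0000e+00  1.0895e+02 -1.0000e-02]
turn deg tool [-0.0000e+00 -1.6105e+02  1.0000e-02]
[ 1.13  0.48  0.02  1.56 -0.01  1.11 -0.08]
```

```bash
python3 -m inch '[[[-3.4,-0.15,-2.7],[0,0,0],1],[[-3.4,-0.15,-2.7],[0,0,0],1],[[-3.4,-0.15,-2.7],[0,0,0],1],[[-3.4,-0.15,-2.7],[0,0,0],1],[[-3.4,-0.15,-2.7],[0,0,0],1],[[-3.4,-0.15,-2.7],[0,0,0],1]]'
python3 -m inch '[[[-3.4,-0.15,-2.7],[0,0,0],1],[[-3.4,-0.15,-2.7],[0,0,0],1],[[-3.4,-0.15,-2.7],[0,0,0],1],[[-3.4,-0.15,-2.7],[0,0,0],1],[[-3.4,-0.15,-2.7],[0,0,0],1],[[-3.4,-0.15,-2.7],[0,0,0],1]]'
python3 - <<'E'
from h import *
s,R=st((.524,.306,.24)); turn((1,0,0)); 
print(np.round(s["q"],2))
E
```

```text
t: 1.8
position: [0.3603, -0.4175, 0.232]
eef_rot: [-0.34, 2.042, -2.043]
ft_force: [0.6, -0.6, 0.1]
width: 0.0879
t: 2.4
position: [0.5007, -0.198, 0.2411]
eef_rot: [-0.34, 2.042, -2.043]
ft_force: [0.3, -0.6, -0.3]
width: 0.088
t 2.4 p [ 0.5007 -0.198   0.2411] w 0.088 F [ 0.35 -0.6  -0.26] M [-0.04 -0.05 -0.02]
x [-9.458e-01 -3.246e-01 -5.000e-04] y [ 6.e-04 -4.e-04 -1.e+00] z [ 3.246e-01 -9.458e-01  6.000e-04]
move cm tool: [-18.57   0.09 -46.91]
turn deg tool [-5.000e-02 -7.106e+01 -0.000e+00]
[ 0.45  0.25 -0.23  1.85  0.06  1.05 -1.04]
```

```bash
python3 -m inch '[[[0,0,0],[0,-7.9,0],1],[[0,0,0],[0,-7.9,0],1],[[0,0,0],[0,-7.9,0],1],[[0,0,0],[0,-7.9,0],1],[[0,0,0],[0,-7.9,0],1],[[0,0,0],[0,-7.9,0],1],[[0,0,0],[0,-7.9,0],1],[[0,0,0],[0,-7.9,0],1]]'
python3 -m inch '[[[0,0,0],[0,-7.9,0],1],[[0,0,0],[0,0,0],1]]'
python3 - <<'E'
from h import *
s,R=st((.524,.306,.24)); turn((1,0,0)); 
print(np.round(s["q"],2))
E
```

```text
t: 3.2
position: [0.4999, -0.1995, 0.2408]
eef_rot: [-1.144, 1.305, -1.306]
ft_force: [0.2, 0.9, 0.9]
width: 0.0881
t: 3.4
position: [0.4999, -0.1996, 0.2407]
eef_rot: [-1.21, 1.208, -1.208]
ft_force: [0.7, -0.2, -0.7]
width: 0.0879
t 3.4 p [ 0.4999 -0.1996  0.2407] w 0.0879 F [ 0.67 -0.24 -0.74] M [-0.06 -0.04 -0.01]
x [ 0.0018 -1.     -0.    ] y [ 2.e-04  0.e+00 -1.e+00] z [1.0e+00 1.8e-03 2.0e-04]
move cm tool: [-50.56   0.07   2.51]
turn deg tool [-0.01  0.1  -0.  ]
[ 0.61  0.26 -0.41  1.84  0.12  1.06  0.15]
```

```bash
python3 -m inch '[[[-4.6,0,0.23],[0,0,0],1],[[-4.6,0,0.23],[0,0,0],1],[[-4.6,0,0.23],[0,0,0],1],[[-4.6,0,0.23],[0,0,0],1],[[-4.6,0,0.23],[0,0,0],1],[[-4.6,0,0.23],[0,0,0],1]]'
python3 -m inch '[[[-4.6,0,0.23],[0,0,0],1],[[-4.6,0,0.23],[0,0,0],1],[[-4.6,0,0.23],[0,0,0],1],[[-4.6,0,0.23],[0,0,0],1],[[-4.6,0,0.23],[0,0,0],1],[[0,0,0],[0,0,0],1]]'
python3 - <<'E'
from h import *
s,R=st((.524,.306,.24)); turn((1,0,0)); 
print(np.round(s["q"],2))
for n in("scene","top"):
    cv2.imwrite(f"pics/{n}1.png",camera(n)); print(proj(n,s["position"]),proj(n,np.array([.524,.306,.14])))
E
```

```text
t: 4.0
position: [0.5134, 0.0782, 0.241]
eef_rot: [-1.207, 1.211, -1.212]
ft_force: [0.3, 0.9, 0.3]
width: 0.0878
t: 4.6
position: [0.5224, 0.3144, 0.2409]
eef_rot: [-1.209, 1.208, -1.201]
ft_force: [0.4, 0.8, -0.1]
width: 0.0877
t 4.6 p [0.5224 0.3144 0.2409] w 0.0877 F [ 0.39  0.81 -0.11] M [-0.04 -0.05 -0.01]
x [ 0.0061 -1.     -0.005 ] y [-9.e-04  5.e-03 -1.e+00] z [ 1.0e+00  6.1e-03 -9.0e-04]
move cm tool: [0.84 0.09 0.16]
turn deg tool [ 0.05  0.35 -0.29]
[-0.17  0.42 -0.63  1.67  0.27  1.14 -0.86]
[399.60541891 128.88355247] [392.01676572 158.1603939 ]
[167.64940249 219.94872219] [188.2576454  222.63123686]
```

View pics/scene1.png

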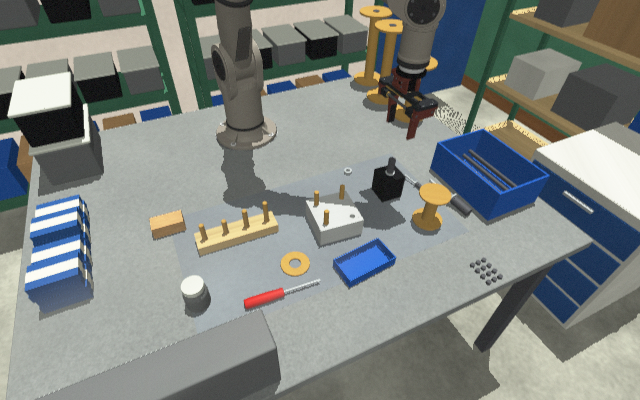

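View pics/top1.png

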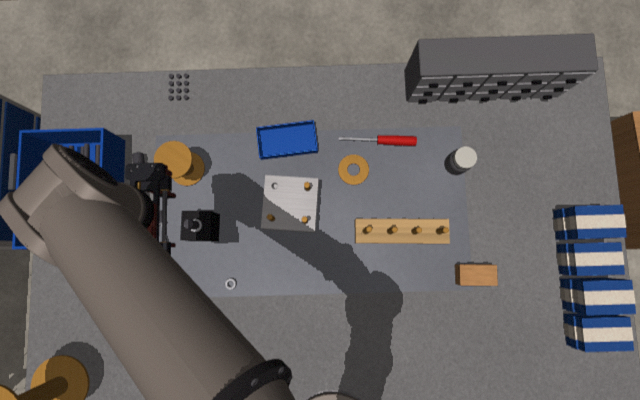

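Run:
```python
from h import *
st((.524,.306,.24))
a=cv2.imread("pics/scene1.png"); b=cv2.imread("pics/top1.png")
e=np.zeros((500,800,3),np.uint8); e[:,:500]=cv2.resize(a[120:230,365:475],(500,500),interpolation=cv2.INTER_CUBIC)
e[:300,500:]=cv2.resize(b[180:260,130:210],(300,300),interpolation=cv2.INTER_CUBIC)
cv2.imwrite("pics/crop4.png",e)
```

```text
t 4.7 p [0.5242 0.3076 0.2404] w 0.0877 F [ 0.26  0.34 -0.51] M [-0.08 -0.07  0.05]
x [ 5.e-04 -1.e+00  1.e-04] y [-6.e-04 -1.e-04 -1.e+00] z [ 1.e+00  5.e-04 -6.e-04]
move cm tool: [ 0.16  0.04 -0.02]
```

View pics/crop4.png

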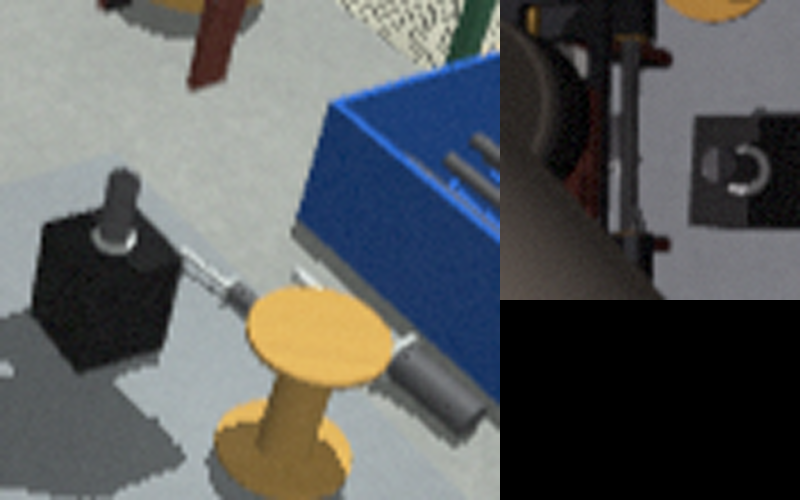

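The big free-standing look-alike has toppled by itself next to the bin. The gripper was above z 0.24 the whole time, and the spool and stand haven't moved. The rod in the stand hasn't moved either. Descending to grasp the handle.

```bash
python3 -m inch '[[[0.1,3.3,0],[0,0,0],1],[[0,3.3,0],[0,0,0],1],[[0,3.3,0],[0,0,0],1],[[0,2.5,0],[0,0,0],1],[[0,0.8,0],[0,0,0],1],[[0,0,0],[0,0,0],1]]'
python3 - <<'E'
from h import *
s,R=st((.524,.306,.108))
for n in("scene","top"):
    cv2.imwrite(f"pics/{n}2.png",camera(n))
a=cv2.imread("pics/scene2.png")
cv2.imwrite("pics/crop5.png",cv2.resize(a[120:220,345:445],(600,600),interpolation=cv2.INTER_CUBIC))
E
```

```text
t: 5.3
position: [0.5248, 0.3036, 0.1079]
eef_rot: [-1.211, 1.211, -1.211]
ft_force: [0.2, 0.7, 0.1]
width: 0.088
t 5.3 p [0.5248 0.3036 0.1079] w 0.088 F [0.2  0.65 0.07] M [-0.01 -0.05 -0.01]
x [-0.0021 -1.      0.0019] y [-0.0014 -0.0019 -1.    ] z [ 1.     -0.0021 -0.0014]
move cm tool: [-0.24 -0.01 -0.08]
```

View pics/crop5.png

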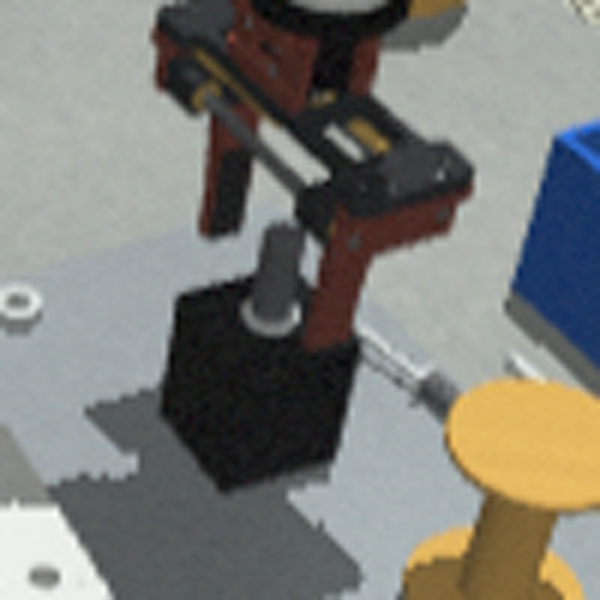

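```bash
python3 -m inch '[[[0,0,0],[0,0,0],0.3],[[0,0,0],[0,0,0],0.1],[[0,0,0],[0,0,0],0],[[0,0,0],[0,0,0],0],[[0,0,0],[0,0,0],0],[[0,0,0],[0,0,0],0]]' 25
python3 - <<'E'
from h import *
s,R=st((.524,.306,.108))
for n in("scene","top"):
    cv2.imwrite(f"pics/{n}3.png",camera(n))
a=cv2.imread("pics/scene3.png")
cv2.imwrite("pics/crop6.png",cv2.resize(a[120:220,345:445],(600,600),interpolation=cv2.INTER_CUBIC))
E
```

```text
t: 6.0
position: [0.5247, 0.3056, 0.1087]
eef_rot: [-1.21, 1.208, -1.209]
ft_force: [0.2, -0.3, 1.1]
width: 0.0431
t 6.0 p [0.5247 0.3056 0.1087] w 0.0431 F [ 0.25 -0.33  1.14] M [-0.04 -0.12 -0.01]
x [ 9.e-04 -1.e+00  0.e+00] y [ 0. -0. -1.] z [1.e+00 9.e-04 0.e+00]
move cm tool: [-0.04  0.07 -0.07]
```

View pics/crop6.png

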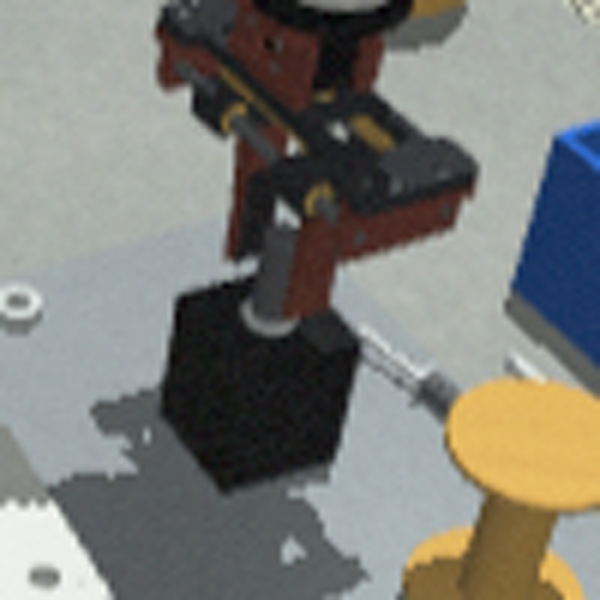

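```bash
python3 -m inch '[[[0,0,0],[0,0,0],0],[[0,0,0],[0,0,0],0],[[0,0,0],[0,0,0],0],[[0,0,0],[0,0,0],0],[[0,0,0],[0,0,0],0],[[0,0,0],[0,0,0],0]]'
python3 - <<'E'
from h import *
st()
E
```

```text
t: 6.7
position: [0.5246, 0.3055, 0.1086]
eef_rot: [-1.21, 1.209, -1.208]
ft_force: [0.4, 0.6, -0.0]
width: 0.0214
t 6.7 p [0.5246 0.3055 0.1086] w 0.0214 F [ 0.41  0.62 -0.02] M [ 0.01 -0.   -0.02]
x [ 9.e-04 -1.e+00  1.e-04] y [-2.e-04 -1.e-04 -1.e+00] z [ 1.e+00  9.e-04 -2.e-04]
```

```bash
python3 -m inch '[[[0,-0.5,0],[0,0,0],0],[[0,-1.5,0],[0,0,0],0],[[0,-2.2,0],[0,0,0],0],[[0,-2.5,0],[0,0,0],0],[[0,-2.5,0],[0,0,0],0],[[0,-2.5,0],[0,0,0],0],[[0,-2,0],[0,0,0],0],[[0,0,0],[0,0,0],0]]'
python3 - <<'E'
from h import *
s,R=st((.617,.1225,.2386))
for n in("scene","top"):
    cv2.imwrite(f"pics/{n}4.png",camera(n)); print(n,proj(n,s["position"]-[0,0,.0986]))
a=cv2.imread("pics/scene4.png")
cv2.imwrite("pics/crop7.png",cv2.resize(a[70:220,345:445],(533,800),interpolation=cv2.INTER_CUBIC)[200:])
st()
E
```

```text
t: 7.5
position: [0.5261, 0.307, 0.2499]
eef_rot: [-1.203, 1.206, -1.209]
ft_force: [-0.0, 0.6, -1.9]
width: 0.0217
t 7.5 p [0.5261 0.307  0.2499] w 0.0217 F [-0.01  0.56 -1.95] M [ 0.02 -0.13  0.03]
x [ 9.0e-04 -1.0e+00 -3.5e-03] y [ 0.0058  0.0035 -1.    ] z [1.0e+00 9.0e-04 5.8e-03]
move cm tool: [18.46  1.12  9.06]
scene [393.27657258 155.47032005]
top [186.15115227 221.30817167]
t 7.6 p [0.5248 0.3055 0.2461] w 0.0215 F [-0.52 -0.13 -1.98] M [-0.06 -0.07  0.01]
x [ 9.e-04 -1.e+00 -2.e-04] y [ 1.e-03  2.e-04 -1.e+00] z [1.e+00 9.e-04 1.e-03]
```

View pics/crop7.png

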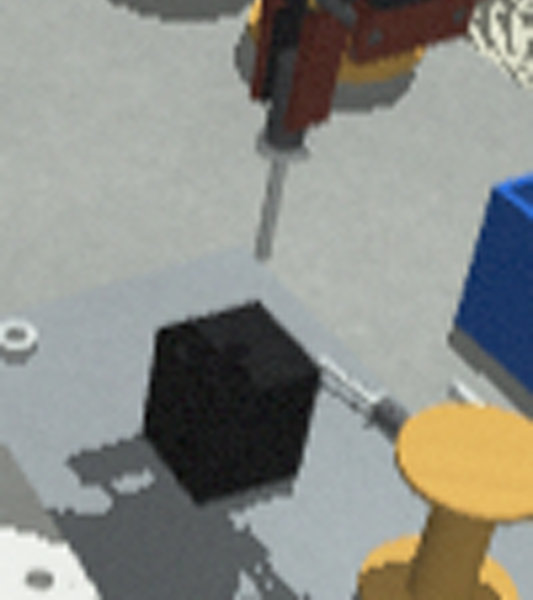

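```bash
python3 -m inch '[[[2,0,1],[0,0,0],0],[[3.3,0,1.65],[0,0,0],0],[[3.7,0,1.85],[0,0,0],0],[[3.7,0,1.9],[0,0,0],0],[[3.3,0,1.65],[0,0,0],0],[[2.3,0.5,1.2],[0,0,0],0],[[0,0.5,0],[0,0,0],0],[[0,0.5,0],[0,0,0],0]]'
python3 -m inch '[[[0,0,0],[0,0,0],0],[[0,0,0],[0,0,0],0]]'
python3 - <<'E'
from h import *
s,R=st((.6173,.1225,.175))
tip=s["position"]+R@[0,.0986,0]; print("tip",tip)
for n in("scene","top"):
    cv2.imwrite(f"pics/{n}5.png",camera(n)); print(n,proj(n,tip))
a=cv2.imread("pics/scene5.png");b=cv2.imread("pics/top5.png")
e=np.hstack([cv2.resize(a[150:250,300:375],(450,600),interpolation=cv2.INTER_CUBIC),cv2.resize(b[160:235,250:293],(344,600),interpolation=cv2.INTER_CUBIC)])
cv2.imwrite("pics/crop8.png",e)
E
```

```text
t: 8.4
position: [0.6167, 0.1221, 0.2289]
eef_rot: [-1.211, 1.211, -1.208]
ft_force: [-0.0, -0.2, -2.5]
width: 0.0219
t: 8.6
position: [0.6165, 0.1244, 0.2303]
eef_rot: [-1.211, 1.207, -1.206]
ft_force: [-0.3, 1.1, -1.3]
width: 0.0214
t 8.6 p [0.6165 0.1244 0.2303] w 0.0214 F [-0.3  1.1 -1.3] M [-0.02 -0.09  0.01]
x [ 3.6e-03 -1.0e+00 -5.0e-04] y [-1.e-03  5.e-04 -1.e+00] z [ 1.      0.0036 -0.001 ]
move cm tool: [0.19 5.53 0.08]
tip [0.61640564 0.12441579 0.13170817]
scene [354.49753006 196.79717945]
top [269.95820102 179.67299655]
```

View pics/crop8.png

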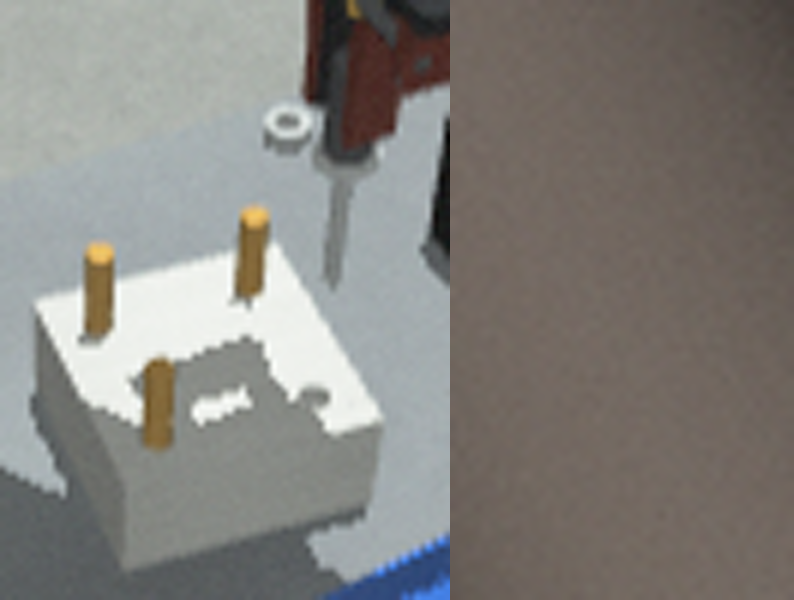

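Run:
```python
from h import *
print(atz("scene",351.9,215.6,.06),atz("scene",351.5,215.2,.06),atz("top",274.6,185.6,.06),atz("top",274.3,185.4,.06))
st((.617,.1225,.168))
```

```text
[0.61816261 0.12173517 0.06      ] [0.61631268 0.12146621 0.06      ] [0.61443562 0.12187988 0.06      ] [0.61495019 0.12260184 0.06      ]
t 8.7 p [0.617  0.124  0.2309] w 0.0219 F [-0.15  0.34 -1.33] M [-0.04 -0.12 -0.06]
x [ 2.9e-03 -1.0e+00 -3.0e-04] y [ 2.e-04  3.e-04 -1.e+00] z [1.0e+00 2.9e-03 2.0e-04]
move cm tool: [ 0.15  6.29 -0.  ]
```

```bash
python3 -m inch '[[[0.2,1.5,-0.05],[0,0,0],0],[[0,2,0],[0,0,0],0],[[0,1.7,0],[0,0,0],0],[[0,0.8,0],[0,0,0],0],[[0,0,0],[0,0,0],0],[[0,0,0],[0,0,0],0]]'
python3 - <<'E'
from h import *
s,R=st((.6165,.122,.168))
tip=s["position"]+R@[0,.0986,0]; print("tip",tip)
for n in("scene",):
    cv2.imwrite(f"pics/{n}6.png",camera(n)); print(n,proj(n,tip),proj(n,np.array([.6165,.122,.06])))
a=cv2.imread("pics/scene6.png")
e=cv2.resize(a[180:240,320:380],(600,600),interpolation=cv2.INTER_CUBIC)
cv2.imwrite("pics/crop9.png",e)
E
```

```text
t: 9.3
position: [0.6171, 0.1209, 0.171]
eef_rot: [-1.209, 1.208, -1.208]
ft_force: [-0.7, 0.1, -0.9]
width: 0.021
t 9.3 p [0.6171 0.1209 0.171 ] w 0.021 F [-0.73  0.13 -0.88] M [-0.07 -0.05 -0.01]
x [ 1.1e-03 -1.0e+00 -3.0e-04] y [ 5.e-04  3.e-04 -1.e+00] z [1.0e+00 1.1e-03 5.0e-04]
move cm tool: [-0.11  0.3  -0.06]
tip [0.61717393 0.12090766 0.07235634]
scene [351.81375907 212.46038734] [351.69556698 215.18643028]
```

View pics/crop9.png

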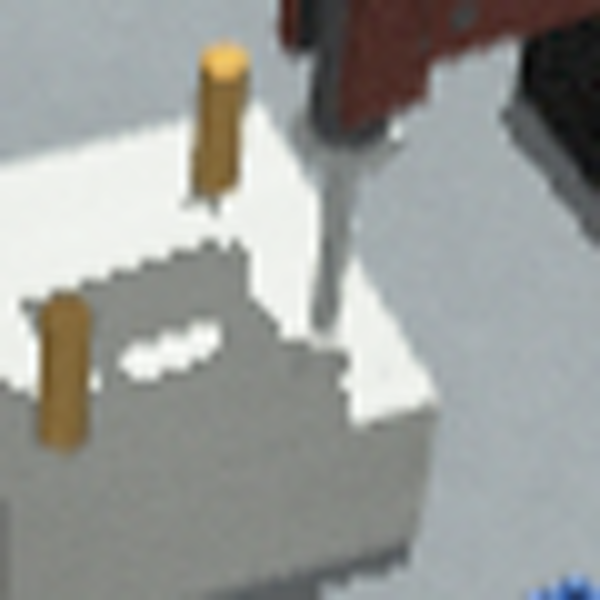

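```bash
python3 -m inch '[[[-0.08,0.5,0.05],[0,0,0],0],[[0,0.5,0],[0,0,0],0],[[0,0.5,0],[0,0,0],0],[[0,0.3,0],[0,0,0],0],[[0,0.3,0],[0,0,0],0],[[0,0,0],[0,0,0],0],[[0,0,0],[0,0,0],0]]'
python3 - <<'E'
from h import *
s,R=st((.6175,.122,.1406))
E
```

```text
t: 10.05
position: [0.6174, 0.1214, 0.1497]
eef_rot: [-1.21, 1.209, -1.209]
ft_force: [-0.3, 0.2, -1.9]
width: 0.0216
t 10.05 p [0.6174 0.1214 0.1497] w 0.0216 F [-0.32  0.21 -1.9 ] M [ 0.01 -0.07 -0.04]
x [ 9.e-04 -1.e+00  0.e+00] y [-0. -0. -1.] z [ 1.e+00  9.e-04 -0.e+00]
move cm tool: [-0.06  0.91  0.01]
```

```bash
python3 -m inch '[[[-0.03,0.2,0],[0,0,0],0],[[0,0.2,0],[0,0,0],0],[[0,0.2,0],[0,0,0],0],[[0,0.1,0],[0,0,0],0],[[0,0.1,0],[0,0,0],0],[[0,0.1,0],[0,0,0],0],[[0,0.1,0],[0,0,0],0],[[0,0,0],[0,0,0],0]]'
python3 - <<'E'
from h import *
s,R=st((.6175,.122,.1326))
E
```

```text
t: 10.85
position: [0.6177, 0.1219, 0.1403]
eef_rot: [-1.209, 1.208, -1.209]
ft_force: [-1.4, -0.4, 2.9]
width: 0.0213
t 10.85 p [0.6177 0.1219 0.1403] w 0.0213 F [-1.35 -0.44  2.94] M [-0.16  0.27 -0.01]
x [ 9.e-04 -1.e+00 -1.e-04] y [ 7.e-04  1.e-04 -1.e+00] z [1.e+00 9.e-04 7.e-04]
move cm tool: [-0.01  0.77 -0.02]
```

```bash
python3 -m inch '[[[0,0.1,0],[0,0,0],0],[[0,0.0,0],[0,0,0],0],[[0,0,0],[0,0,0],0],[[0,0,0],[0,0,0],0]]'
python3 - <<'E'
from h import *
s,R=st()
tip=s["position"]+R@[0,.0986,0]; print("tip",tip, "collar proj",proj("scene",tip+[0,0,.077]),"expected for 26:",proj("scene",tip+[0,0,.069]))
cv2.imwrite("pics/scene7.png",camera("scene"))
a=cv2.imread("pics/scene7.png")
cv2.imwrite("pics/crop10.png",cv2.resize(a[180:240,320:380],(600,600),interpolation=cv2.INTER_CUBIC))
E
```

```text
t: 11.25
position: [0.6179, 0.1221, 0.1401]
eef_rot: [-1.208, 1.208, -1.209]
ft_force: [-2.4, -0.1, 9.2]
width: 0.022
t 11.25 p [0.6179 0.1221 0.1401] w 0.022 F [-2.37 -0.13  9.19] M [-0.2   0.73 -0.03]
x [ 9.e-04 -1.e+00 -2.e-04] y [ 1.5e-03  2.0e-04 -1.0e+00] z [1.0e+00 9.0e-04 1.5e-03]
tip [0.61804802 0.12215442 0.0415296 ] collar proj [353.67718998 200.87860765] expected for 26: [353.44135204 202.94941459]
```

View pics/crop10.png

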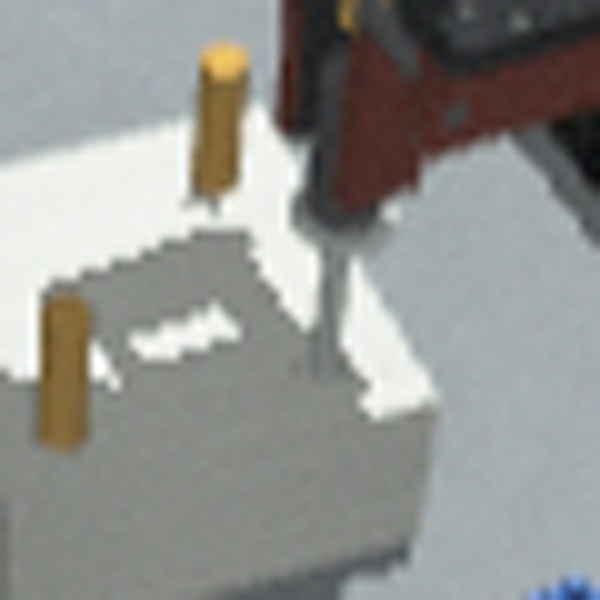

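The contact is stiff at depth 18.3 mm, so the bore is 18 mm deep and post_a (68 mm) is the one to fit. Returning the rod to its stand.

```bash
python3 -m inch '[[[0,-0.3,0],[0,0,0],0],[[0,-0.7,0],[0,0,0],0],[[0,-1.2,0],[0,0,0],0],[[0,-2,0],[0,0,0],0],[[0,-2.5,0],[0,0,0],0],[[0,-2.5,0],[0,0,0],0],[[0,-1.5,0],[0,0,0],0],[[0,-0.2,0],[0,0,0],0]]'
python3 - <<'E'
from h import *
st((.5246,.3055,.245))
E
```

```text
t: 12.1
position: [0.6185, 0.1222, 0.2502]
eef_rot: [-1.206, 1.206, -1.21]
ft_force: [-0.9, -0.2, -0.6]
width: 0.0216
t 12.1 p [0.6185 0.1222 0.2502] w 0.0216 F [-0.91 -0.16 -0.65] M [-0.01 -0.08 -0.06]
x [ 8.e-04 -1.e+00 -9.e-04] y [ 4.e-03  9.e-04 -1.e+00] z [1.e+00 8.e-04 4.e-03]
move cm tool: [-18.34   0.5   -9.38]
```

```bash
python3 -m inch '[[[-2,0,-1],[0,0,0],0],[[-3.3,0,-1.7],[0,0,0],0],[[-3.7,0,-1.9],[0,0,0],0],[[-3.7,0,-1.9],[0,0,0],0],[[-3.3,0,-1.7],[0,0,0],0],[[-2.3,0.2,-1.1],[0,0,0],0],[[0,0,0],[0,0,0],0],[[0,0,0],[0,0,0],0]]'
python3 -m inch '[[[0,0,0],[0,0,0],0],[[0,0,0],[0,0,0],0]]'
python3 - <<'E'
from h import *
s,R=st((.5246,.3055,.2))
tip=s["position"]+R@[0,.0986,0]
cv2.imwrite("pics/scene8.png",camera("scene"));print(proj("scene",tip)); st((.5246,.3055,.2))
a=cv2.imread("pics/scene8.png")
cv2.imwrite("pics/crop11.png",cv2.resize(a[125:215,350:440],(720,600),interpolation=cv2.INTER_CUBIC))
E
```

```text
t: 12.9
position: [0.5237, 0.3045, 0.2446]
eef_rot: [-1.212, 1.208, -1.208]
ft_force: [0.1, -0.5, -1.3]
width: 0.0212
t: 13.1
position: [0.5251, 0.303, 0.2452]
eef_rot: [-1.209, 1.21, -1.211]
ft_force: [0.2, -0.4, -1.4]
width: 0.0217
t 13.1 p [0.5251 0.303  0.2452] w 0.0217 F [ 0.21 -0.35 -1.45] M [-0.05 -0.09  0.05]
x [-1.7e-03 -1.0e+00  9.0e-04] y [-3.e-04 -9.e-04 -1.e+00] z [ 1.0e+00 -1.7e-03 -3.0e-04]
move cm tool: [-0.25  4.52 -0.05]
[391.68251778 156.87654878]
t 13.15 p [0.525  0.3032 0.2454] w 0.0216 F [ 0.11 -0.3  -2.24] M [ 0.01 -0.07 -0.03]
x [-1.4e-03 -1.0e+00  6.0e-04] y [-1.e-04 -6.e-04 -1.e+00] z [ 1.0e+00 -1.4e-03 -1.0e-04]
move cm tool: [-0.23  4.54 -0.04]
```

View pics/crop11.png

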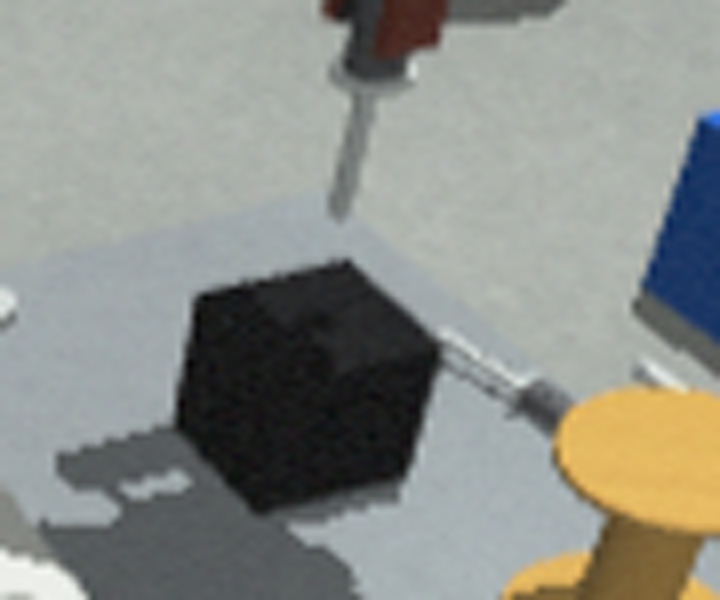

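```bash
python3 -m inch '[[[-0.15,1,0],[0,0,0],0],[[0,2,0],[0,0,0],0],[[0,1.5,0],[0,0,0],0],[[0,0.6,0],[0,0,0],0],[[0,0,0],[0,0,0],0],[[0,0,0],[0,0,0],0],[[0,0,0],[0,0,0],0]]'
python3 - <<'E'
from h import *
s,R=st((.5246,.3055,.1086))
E
```

```text
t: 13.85
position: [0.5246, 0.3066, 0.1955]
eef_rot: [-1.208, 1.208, -1.209]
ft_force: [-0.5, 0.1, -0.7]
width: 0.0217
t 13.85 p [0.5246 0.3066 0.1955] w 0.0217 F [-0.51  0.12 -0.71] M [-0.05 -0.04  0.04]
x [ 9.e-04 -1.e+00 -8.e-04] y [ 1.2e-03  8.0e-04 -1.0e+00] z [1.0e+00 9.0e-04 1.2e-03]
move cm tool: [ 0.11  8.69 -0.02]
```

```bash
python3 -m inch '[[[0.05,0.5,0],[0,0,0],0],[[0,0.6,0],[0,0,0],0],[[0,0.6,0],[0,0,0],0],[[0,0.6,0],[0,0,0],0],[[0,0,0],[0,0,0],0],[[0,0,0],[0,0,0],0]]'
python3 - <<'E'
from h import *
s,R=st((.5246,.3055,.1086))
E
```

```text
t: 14.45
position: [0.5241, 0.3056, 0.1714]
eef_rot: [-1.21, 1.209, -1.208]
ft_force: [0.5, 0.1, -1.1]
width: 0.0212
t 14.45 p [0.5241 0.3056 0.1714] w 0.0212 F [ 0.5   0.08 -1.13] M [ 0.   -0.09 -0.03]
x [ 1.e-03 -1.e+00  2.e-04] y [-5.e-04 -2.e-04 -1.e+00] z [ 1.e+00  1.e-03 -5.e-04]
move cm tool: [0.01 6.28 0.05]
```

Tip 1 cm inside, no contact. Lowering the rest.

```bash
python3 -m inch '[[[0,1,0.05],[0,0,0],0],[[0,1.5,0],[0,0,0],0],[[0,1.5,0],[0,0,0],0],[[0,1.2,0],[0,0,0],0],[[0,0.6,0],[0,0,0],0],[[0,0.3,0],[0,0,0],0],[[0,0.1,0],[0,0,0],0],[[0,0,0],[0,0,0],0]]'
python3 - <<'E'
from h import *
s,R=st((.5246,.3055,.1086))
E
```

```text
t: 15.25
position: [0.525, 0.3059, 0.11]
eef_rot: [-1.209, 1.208, -1.208]
ft_force: [0.3, 0.2, -0.8]
width: 0.0214
t 15.25 p [0.525  0.3059 0.11  ] w 0.0214 F [ 0.31  0.22 -0.78] M [-0.06 -0.05 -0.05]
x [ 1.e-03 -1.e+00 -4.e-04] y [ 6.e-04  4.e-04 -1.e+00] z [1.e+00 1.e-03 6.e-04]
move cm tool: [ 0.04  0.14 -0.04]
```

```bash
python3 -m inch '[[[0,0.15,0],[0,0,0],0],[[0,0,0],[0,0,0],0.3],[[0,0,0],[0,0,0],0.6],[[0,0,0],[0,0,0],1],[[0,0,0],[0,0,0],1],[[0,0,0],[0,0,0],1],[[0,0,0],[0,0,0],1],[[0,0,0],[0,0,0],1]]'
python3 -m inch '[[[0,-1,0],[0,0,0],1],[[0,-3,0],[0,0,0],1],[[0,-4,0],[0,0,0],1],[[0,-4,0],[0,0,0],1],[[0,-1,0],[0,0,0],1],[[0,0,0],[0,0,0],1]]'
python3 - <<'E'
from h import *
s,R=st((.4966,-.2174,.23))
cv2.imwrite("pics/scene9.png",camera("scene"))
a=cv2.imread("pics/scene9.png")
cv2.imwrite("pics/crop12.png",cv2.resize(a[125:215,350:440],(720,600),interpolation=cv2.INTER_CUBIC))
E
```

```text
t: 16.05
position: [0.5247, 0.3057, 0.1082]
eef_rot: [-1.21, 1.209, -1.209]
ft_force: [0.5, 0.3, 0.1]
width: 0.0707
t: 16.65
position: [0.5256, 0.3065, 0.2407]
eef_rot: [-1.205, 1.207, -1.209]
ft_force: [0.4, -0.4, -0.9]
width: 0.0876
t 16.65 p [0.5256 0.3065 0.2407] w 0.0876 F [ 0.4  -0.43 -0.91] M [-0.01 -0.11  0.05]
x [ 8.e-04 -1.e+00 -2.e-03] y [ 0.0039  0.0021 -1.    ] z [1.0e+00 8.0e-04 3.9e-03]
move cm tool: [52.39  0.95 -2.95]
```

View pics/crop12.png

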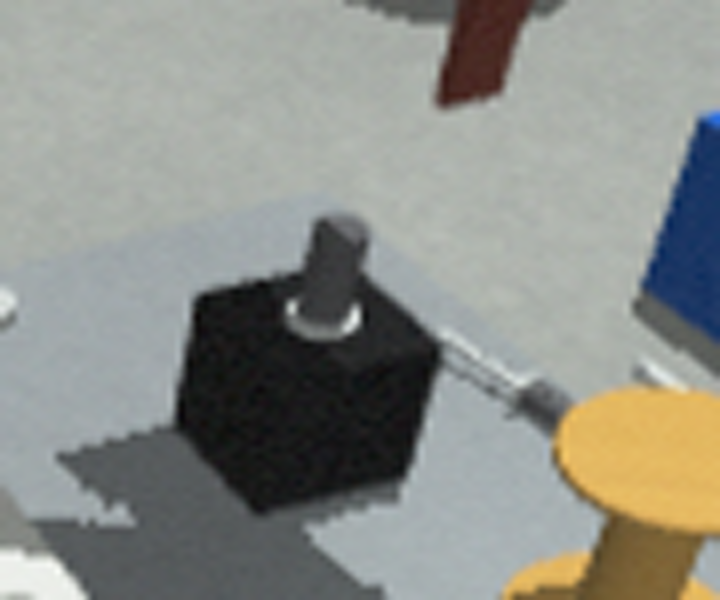

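Run:
```python
from h import *
Tc=[(152,137),(360,142),(553,146),(768,145)]
Sc=[(598,65),(434,128),(269,210),(90,246)]
for nm,zt,t,s in zip("dcab",(.102,.094,.078,.086),Tc,Sc):
    tu=(350+t[0]/8-.5,212+t[1]/8-.5); su=(190+s[0]/8-.5,195+s[1]/8-.5)
    print(nm,atz("scene",*su,zt).round(4),atz("top",*tu,zt).round(4))
st((.498,-.217,.23))
```

```text
d [ 0.5057 -0.0983  0.102 ] [ 0.5011 -0.0962  0.102 ]
c [ 0.5034 -0.1579  0.094 ] [ 0.4984 -0.157   0.094 ]
a [ 0.5016 -0.218   0.078 ] [ 0.4964 -0.2162  0.078 ]
b [ 0.5003 -0.2773  0.086 ] [ 0.4945 -0.2765  0.086 ]
t 16.7 p [0.5249 0.3056 0.2386] w 0.0878 F [-0.55 -0.61 -0.82] M [-0.03 -0.05  0.01]
x [ 7.e-04 -1.e+00 -2.e-04] y [ 1.1e-03  2.0e-04 -1.0e+00] z [1.0e+00 7.0e-04 1.1e-03]
move cm tool: [52.26  0.85 -2.73]
```

```bash
python3 -m inch '[[[3,0,-0.2],[0,0,0],1],[[4.5,0,-0.2],[0,0,0],1],[[4.5,0,-0.2],[0,0,0],1],[[4.5,0,-0.2],[0,0,0],1],[[4.5,0,-0.2],[0,0,0],1],[[4.5,0,-0.2],[0,0,0],1],[[4.5,0,-0.2],[0,0,0],1],[[4.5,0,-0.2],[0,0,0],1]]'
python3 -m inch '[[[4.5,0,-0.2],[0,0,0],1],[[4.5,0,-0.2],[0,0,0],1],[[4,0,-0.2],[0,0,0],1],[[3,0,-0.2],[0,0,0],1],[[1.8,0,-0.2],[0,0,0],1],[[0,0,0],[0,0,0],1],[[0,0,0],[0,0,0],1],[[0,0,0],[0,0,0],1]]'
python3 - <<'E'
from h import *
st((.499,-.217,.13));turn((1,0,0))
E
```

```text
t: 17.5
position: [0.5074, -0.0415, 0.2363]
eef_rot: [-1.212, 1.211, -1.207]
ft_force: [0.8, -0.7, -0.5]
width: 0.0878
t: 18.3
position: [0.4992, -0.2154, 0.2375]
eef_rot: [-1.211, 1.208, -1.205]
ft_force: [0.5, 0.1, -0.8]
width: 0.0876
t 18.3 p [ 0.4992 -0.2154  0.2375] w 0.0876 F [ 0.46  0.08 -0.79] M [-0.03 -0.02 -0.02]
x [ 0.0033 -1.     -0.0011] y [-0.001   0.0011 -1.    ] z [ 1.      0.0033 -0.001 ]
move cm tool: [ 1.700e-01  1.075e+01 -1.000e-02]
turn deg tool [ 0.06  0.19 -0.06]
```

```bash
python3 -m inch '[[[0.1,3,0],[0,0,0],1],[[0,4,0],[0,0,0],1],[[0,3,0],[0,0,0],1],[[0,1,0],[0,0,0],1],[[0,0,0],[0,0,0],1],[[0,0,0],[0,0,0],1],[[0,0,0],[0,0,0],1]]'
python3 - <<'E'
from h import *
s,R=st((.499,-.217,.04))
for n in("scene","top"):
    cv2.imwrite(f"pics/{n}10.png",camera(n)); print(proj(n,s["position"]))
a=cv2.imread("pics/scene10.png");b=cv2.imread("pics/top10.png")
cv2.imwrite("pics/crop13.png",np.hstack([cv2.resize(a[170:260,180:280],(444,400),interpolation=cv2.INTER_CUBIC),cv2.resize(b[190:270,350:430],(350,400),interpolation=cv2.INTER_CUBIC)]))
E
```

```text
t: 19.0
position: [0.5005, -0.2185, 0.1299]
eef_rot: [-1.208, 1.206, -1.21]
ft_force: [0.3, 0.6, -0.2]
width: 0.0879
t 19.0 p [ 0.5005 -0.2185  0.1299] w 0.0879 F [ 0.33  0.65 -0.15] M [-0.09 -0.07 -0.  ]
x [ 0.0012 -1.      0.0011] y [ 0.0028 -0.0011 -1.    ] z [1.     0.0012 0.0028]
move cm tool: [-0.16  8.99 -0.18]
[219.64177199 207.23621275]
[425.11195294 226.57534896]
```

View pics/crop13.png

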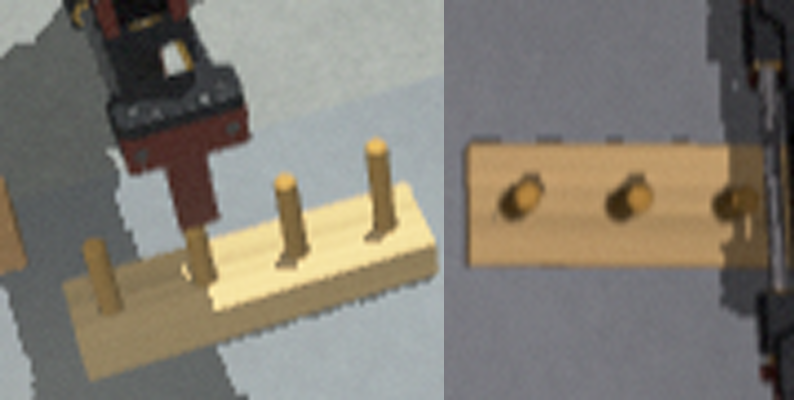

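```bash
python3 -m inch '[[[0,2.5,-0.05],[0,0,0],1],[[0,3,0],[0,0,0],1],[[0,2,0],[0,0,0],0.8],[[0,1,0],[0,0,0],0.6],[[0,0.4,0],[0,0,0],0.5],[[0,0,0],[0,0,0],0.4],[[0,0,0],[0,0,0],0.3]]'
python3 - <<'E'
from h import *
s,R=st((.499,-.217,.04))
E
```

```text
t: 19.8
position: [0.4996, -0.2187, 0.0402]
eef_rot: [-1.209, 1.207, -1.21]
ft_force: [0.7, -0.2, -0.5]
width: 0.0513
t 19.8 p [ 0.4996 -0.2187  0.0402] w 0.0513 F [ 0.69 -0.15 -0.48] M [-0.04 -0.09 -0.01]
x [ 8.e-04 -1.e+00  7.e-04] y [ 1.7e-03 -7.0e-04 -1.0e+00] z [1.0e+00 8.0e-04 1.7e-03]
move cm tool: [-0.17  0.02 -0.06]
```

```bash
python3 -m inch '[[[-0.1,0,0],[0,0,0],0.2],[[0,0,0],[0,0,0],0],[[0,0,0],[0,0,0],0],[[0,0,0],[0,0,0],0],[[0,0,0],[0,0,0],0],[[0,0,0],[0,0,0],0],[[0,0,0],[0,0,0],0],[[0,0,0],[0,0,0],0]]' 35
python3 - <<'E'
from h import *
s,R=st()
cv2.imwrite("pics/scene11.png",camera("scene"))
a=cv2.imread("pics/scene11.png")
cv2.imwrite("pics/crop14.png",cv2.resize(a[170:260,180:280],(666,600),interpolation=cv2.INTER_CUBIC))
E
```

```text
t: 20.6
position: [0.4988, -0.2174, 0.0393]
eef_rot: [-1.21, 1.208, -1.209]
ft_force: [-0.2, 0.2, 0.6]
width: 0.0134
t 20.6 p [ 0.4988 -0.2174  0.0393] w 0.0134 F [-0.25  0.17  0.65] M [-0.06  0.    0.06]
x [ 9.e-04 -1.e+00  1.e-04] y [ 1.e-04 -1.e-04 -1.e+00] z [1.e+00 9.e-04 1.e-04]
```

View pics/crop14.png

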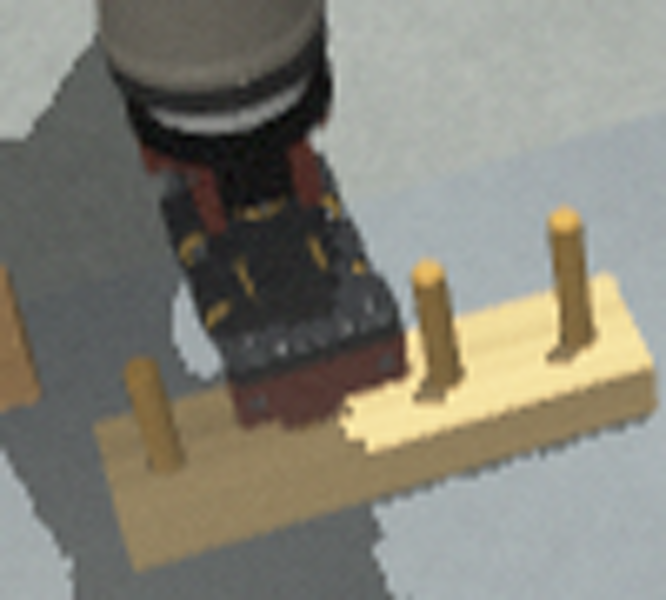

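```bash
python3 -m inch '[[[0,-0.5,0],[0,0,0],0],[[0,-1.5,0],[0,0,0],0],[[0,-2.5,0],[0,0,0],0],[[0,-3,0],[0,0,0],0],[[0,-3,0],[0,0,0],0],[[0,-2.5,0],[0,0,0],0],[[0,-1,0],[0,0,0],0],[[0,0,0],[0,0,0],0]]'
python3 -m inch '[[[0,0,0],[0,0,0],0],[[0,0,0],[0,0,0],0]]'
python3 - <<'E'
from h import *
s,R=st((.6175,.122,.165)); turn((1,0,0))
foot=s["position"]+R@[0,.0293,0]
cv2.imwrite("pics/scene12.png",camera("scene"));print(proj("scene",foot))
a=cv2.imread("pics/scene12.png")
cv2.imwrite("pics/crop15.png",cv2.resize(a[130:260,180:280],(460,600),interpolation=cv2.INTER_CUBIC))
E
```

```text
t: 21.45
position: [0.4995, -0.2177, 0.1809]
eef_rot: [-1.208, 1.206, -1.211]
ft_force: [0.4, 0.4, -2.0]
width: 0.0132
t: 21.65
position: [0.4977, -0.2171, 0.1778]
eef_rot: [-1.211, 1.211, -1.207]
ft_force: [-0.1, -0.5, -0.6]
width: 0.0131
t 21.65 p [ 0.4977 -0.2171  0.1778] w 0.0131 F [-0.05 -0.46 -0.58] M [-0.02 -0.05 -0.05]
x [ 9.e-04 -1.e+00 -1.e-03] y [-0.0024  0.001  -1.    ] z [ 1.0e+00  9.0e-04 -2.4e-03]
move cm tool: [-33.9    1.28  12.01]
turn deg tool [ 0.14  0.05 -0.06]
[218.68134788 201.38299646]
```

View pics/crop15.png

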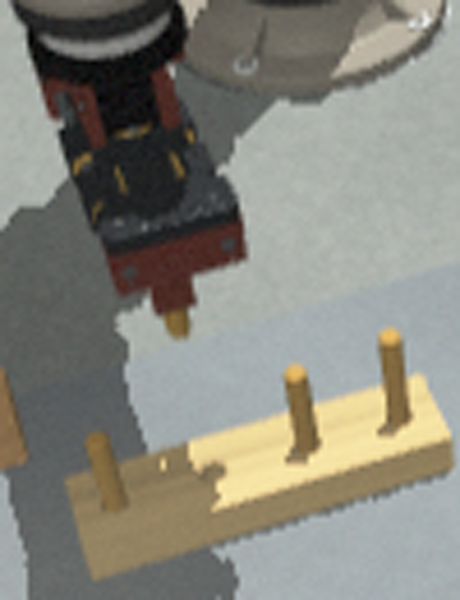

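```bash
python3 -m inch '[[[-2.4,0,0.85],[0,0,0],0],[[-4,0,1.4],[0,0,0],0],[[-4.3,0,1.5],[0,0,0],0],[[-4.3,0,1.5],[0,0,0],0],[[-4.3,0,1.5],[0,0,0],0],[[-4.3,0,1.5],[0,0,0],0],[[-4.3,0,1.5],[0,0,0],0],[[-3.5,0,1.3],[0,0,0],0]]'
python3 -m inch '[[[-2.4,0,0.9],[0,0,0],0],[[0,0.6,0],[0,0,0],0],[[0,0.6,0],[0,0,0],0],[[0,0,0],[0,0,0],0],[[0,0,0],[0,0,0],0],[[0,0,0],[0,0,0],0]]'
python3 - <<'E'
from h import *
s,R=st((.6175,.122,.1)); turn((1,0,0))
foot=s["position"]+R@[0,.0293,0]
cv2.imwrite("pics/scene13.png",camera("scene"));print(foot,proj("scene",foot))
a=cv2.imread("pics/scene13.png")
cv2.imwrite("pics/crop16.png",cv2.resize(a[160:240,310:390],(600,600),interpolation=cv2.INTER_CUBIC))
E
```

```text
t: 22.5
position: [0.6087, 0.0997, 0.178]
eef_rot: [-1.211, 1.209, -1.206]
ft_force: [0.7, -0.4, -1.0]
width: 0.0135
t: 23.1
position: [0.618, 0.1194, 0.1672]
eef_rot: [-1.209, 1.21, -1.21]
ft_force: [-0.6, 0.0, -0.6]
width: 0.013
t 23.1 p [0.618  0.1194 0.1672] w 0.013 F [-0.63  0.04 -0.62] M [-0.03 -0.08 -0.03]
x [-9.e-04 -1.e+00  5.e-04] y [ 0.e+00 -5.e-04 -1.e+00] z [ 1.e+00 -9.e-04  0.e+00]
move cm tool: [-0.26  6.72 -0.05]
turn deg tool [-0.   -0.05  0.03]
[0.61796684 0.11938691 0.13793156] [353.35305104 196.03781296]
```

View pics/crop16.png

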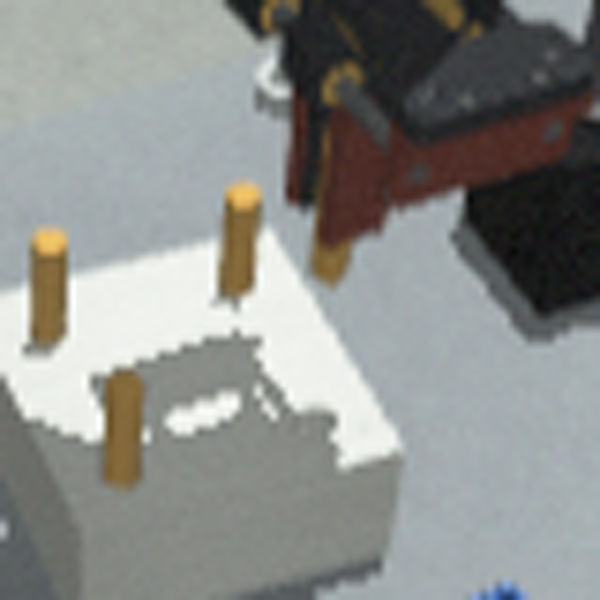

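```bash
python3 -m inch '[[[-0.12,1.5,0],[0,0,0],0],[[0,2,0],[0,0,0],0],[[0,2,0],[0,0,0],0],[[0,1,0],[0,0,0],0],[[0,0.4,0],[0,0,0],0],[[0,0,0],[0,0,0],0],[[0,0,0],[0,0,0],0],[[0,0,0],[0,0,0],0]]'
python3 - <<'E'
from h import *
s,R=st((.6175,.122,.09)); turn((1,0,0))
foot=s["position"]+R@[0,.0293,0]
cv2.imwrite("pics/scene14.png",camera("scene"));print(foot,proj("scene",foot)); st((.6175,.122,.09))
a=cv2.imread("pics/scene14.png")
cv2.imwrite("pics/crop17.png",cv2.resize(a[180:240,320:380],(600,600),interpolation=cv2.INTER_CUBIC))
E
```

```text
t: 23.95
position: [0.6186, 0.1222, 0.0991]
eef_rot: [-1.208, 1.208, -1.209]
ft_force: [0.4, 0.0, 0.0]
width: 0.0135
t 23.95 p [0.6186 0.1222 0.0991] w 0.0135 F [0.38 0.01 0.  ] M [-0.04 -0.12  0.01]
x [ 9.e-04 -1.e+00 -4.e-04] y [ 1.6e-03  4.0e-04 -1.0e+00] z [1.0e+00 9.0e-04 1.6e-03]
move cm tool: [ 0.02  0.91 -0.11]
turn deg tool [-0.09  0.05 -0.02]
[0.61861148 0.12219106 0.06981652] [352.38853153 213.2771009 ]
t 24.0 p [0.6185 0.1221 0.099 ] w 0.0132 F [-0.1   0.12 -0.97] M [ 0.   -0.08 -0.04]
x [ 8.e-04 -1.e+00 -3.e-04] y [ 1.5e-03  3.0e-04 -1.0e+00] z [1.0e+00 8.0e-04 1.5e-03]
move cm tool: [ 0.01  0.9  -0.1 ]
```

View pics/crop17.png

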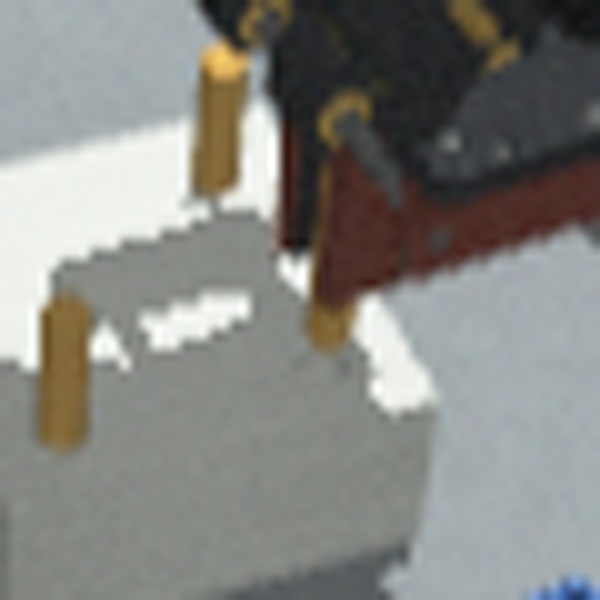

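```bash
python3 -m inch '[[[0,0.3,-0.1],[0,0,0],0],[[0,0.3,0],[0,0,0],0],[[0,0.2,0],[0,0,0],0],[[0,0.2,0],[0,0,0],0],[[0,0.2,0],[0,0,0],0],[[0,0,0],[0,0,0],0],[[0,0,0],[0,0,0],0]]'
python3 - <<'E'
from h import *
s,R=st((.6175,.122,.0713)); print("foot",s["position"][2]-.0293)
E
```

```text
t: 24.7
position: [0.6169, 0.1219, 0.0861]
eef_rot: [-1.21, 1.209, -1.209]
ft_force: [0.0, -0.1, -0.6]
width: 0.0132
t 24.7 p [0.6169 0.1219 0.0861] w 0.0132 F [ 0.04 -0.07 -0.58] M [-0.06 -0.04  0.01]
x [ 9.e-04 -1.e+00 -0.e+00] y [-1.e-04  0.e+00 -1.e+00] z [ 1.e+00  9.e-04 -1.e-04]
move cm tool: [-0.01  1.48  0.06]
foot 0.05679413286712511
```

```bash
python3 -m inch '[[[0,0.2,0],[0,0,0],0],[[0,0.2,0],[0,0,0],0],[[0,0.2,0],[0,0,0],0],[[0,0,0],[0,0,0],0],[[0,0,0],[0,0,0],0]]'
python3 - <<'E'
from h import *
s,R=st((.6175,.122,.0713)); print("foot",s["position"][2]-.0293)
E
```

```text
t: 25.2
position: [0.6168, 0.122, 0.0801]
eef_rot: [-1.21, 1.209, -1.208]
ft_force: [0.4, 0.9, -0.6]
width: 0.013
t 25.2 p [0.6168 0.122  0.0801] w 0.013 F [ 0.35  0.89 -0.55] M [-0.04 -0.   -0.01]
x [ 0.001 -1.     0.   ] y [-2.e-04 -0.e+00 -1.e+00] z [ 1.e+00  1.e-03 -2.e-04]
move cm tool: [-0.    0.88  0.07]
foot 0.050771853217216466
```

Free so far (foot 9 mm in). Next comes the ball catch, in 1–2 mm steps.

```bash
python3 -m inch '[[[0,0.1,0],[0,0,0],0],[[0,0.1,0],[0,0,0],0],[[0,0.1,0],[0,0,0],0],[[0,0.1,0],[0,0,0],0],[[0,0,0],[0,0,0],0]]'
python3 - <<'E'
from h import *
s,R=st((.6175,.122,.0713)); print("foot",s["position"][2]-.0293)
E
```

```text
t: 25.7
position: [0.6165, 0.122, 0.0759]
eef_rot: [-1.21, 1.209, -1.208]
ft_force: [-0.7, 0.7, -1.1]
width: 0.0132
t 25.7 p [0.6165 0.122  0.0759] w 0.0132 F [-0.67  0.75 -1.08] M [0.03 0.18 0.  ]
x [ 1.e-03 -1.e+00  1.e-04] y [-7.e-04 -1.e-04 -1.e+00] z [ 1.e+00  1.e-03 -7.e-04]
move cm tool: [-0.    0.46  0.1 ]
foot 0.046612883271582146
```

```bash
python3 -m inch '[[[0,0.1,0],[0,0,0],0],[[0,0.1,0],[0,0,0],0],[[0,0.1,0],[0,0,0],0],[[0,0,0],[0,0,0],0],[[0,0,0],[0,0,0],0]]'
python3 - <<'E'
from h import *
s,R=st((.6175,.122,.0713)); print("foot",s["position"][2]-.0293)
E
```

```text
t: 26.2
position: [0.6165, 0.1222, 0.0728]
eef_rot: [-1.21, 1.209, -1.208]
ft_force: [-2.1, 2.8, -1.6]
width: 0.0135
t 26.2 p [0.6165 0.1222 0.0728] w 0.0135 F [-2.1   2.83 -1.59] M [0.34 0.57 0.04]
x [ 1.2e-03 -1.0e+00 -2.0e-04] y [-8.e-04  2.e-04 -1.e+00] z [ 1.0e+00  1.2e-03 -8.0e-04]
move cm tool: [0.02 0.15 0.1 ]
foot 0.04350260027423702
```

```bash
python3 -m inch '[[[-0.05,0.1,0],[0,0,0],0],[[0,0.1,0],[0,0,0],0],[[0,0,0],[0,0,0],0],[[0,0,0],[0,0,0],0]]'
python3 - <<'E'
from h import *
s,R=st((.6175,.122,.0713)); print("foot",s["position"][2]-.0293)
E
```

```text
t: 26.6
position: [0.6166, 0.1225, 0.0713]
eef_rot: [-1.21, 1.209, -1.208]
ft_force: [-5.8, 0.1, 4.3]
width: 0.0131
t 26.6 p [0.6166 0.1225 0.0713] w 0.0131 F [-5.82  0.07  4.35] M [-0.01  1.21  0.04]
x [ 1.e-03 -1.e+00  2.e-04] y [-5.e-04 -2.e-04 -1.e+00] z [ 1.e+00  1.e-03 -5.e-04]
move cm tool: [ 0.05 -0.    0.09]
foot 0.04197878112984572
```

```bash
python3 -m inch '[[[0,0.1,0],[0,0,0],0],[[0,0,0],[0,0,0],0],[[0,0,0],[0,0,0],0]]'
python3 - <<'E'
from h import *
s,R=st((.6175,.122,.0713)); print("foot",s["position"][2]-.0293)
E
```

```text
t: 26.9
position: [0.6167, 0.1226, 0.0712]
eef_rot: [-1.21, 1.208, -1.209]
ft_force: [-7.4, -0.3, 11.0]
width: 0.0135
t 26.9 p [0.6167 0.1226 0.0712] w 0.0135 F [-7.44 -0.35 10.97] M [-0.09  1.84  0.04]
x [ 1.e-03 -1.e+00  4.e-04] y [-1.e-04 -4.e-04 -1.e+00] z [ 1.e+00  1.e-03 -1.e-04]
move cm tool: [ 0.06 -0.01  0.08]
foot 0.0419179522494486
```

```bash
python3 -m inch '[[[0,-0.1,0],[0,0,0],0],[[0,0,0],[0,0,0],0.4],[[0,0,0],[0,0,0],0.5],[[0,0,0],[0,0,0],0.5],[[0,0,0],[0,0,0],0.5],[[0,0,0],[0,0,0],0.5]]'
python3 -m inch '[[[0,-0.5,0],[0,0,0],0.5],[[0,-2,0],[0,0,0],0.5],[[0,-3,0],[0,0,0],0.5],[[0,-4,0],[0,0,0],0.5],[[0,-4,0],[0,0,0],0.5],[[0,-2,0],[0,0,0],0.5],[[0,0,0],[0,0,0],0.5]]'
python3 - <<'E'
from h import *
s,R=st()
cv2.imwrite("pics/scene15.png",camera("scene"))
a=cv2.imread("pics/scene15.png")
cv2.imwrite("pics/crop18.png",cv2.resize(a[175:245,305:375],(600,600),interpolation=cv2.INTER_CUBIC))
E
```

```text
t: 27.5
position: [0.6172, 0.1223, 0.0711]
eef_rot: [-1.209, 1.208, -1.209]
ft_force: [-0.5, 0.9, 0.1]
width: 0.0435
t: 28.2
position: [0.6189, 0.1233, 0.2303]
eef_rot: [-1.203, 1.204, -1.211]
ft_force: [-0.4, 0.5, -0.3]
width: 0.0441
t 28.2 p [0.6189 0.1233 0.2303] w 0.0441 F [-0.38  0.48 -0.3 ] M [-0.03 -0.11  0.06]
x [ 8.0e-04 -1.0e+00 -1.5e-03] y [ 0.0069  0.0015 -1.    ] z [1.0e+00 8.0e-04 6.9e-03]
```

View pics/crop18.png

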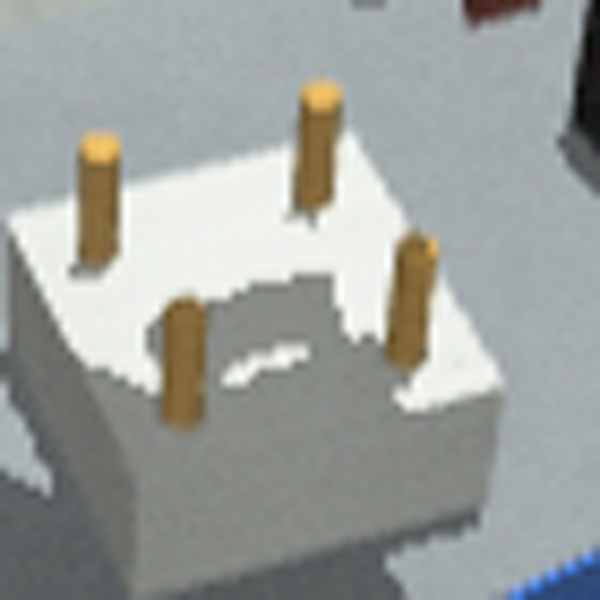

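Run:
```python
from h import *
x=np.array([.5738,.0864]);c,s=np.cos(-.0925),np.sin(-.0925);R=np.array([[c,-s],[s,c]])
k=600/70
meas={(-.04,-.04):(100,147),(-.04,.04):(321,97),(.04,-.04):(185,307),(.04,.04):(416,245)}
for q,m in meas.items():
    P=np.r_[x+R@q,.11]; pr=proj("scene",P); mm=np.array([305,175])+np.array(m)/k-.5
    print(q,pr.round(2),mm.round(2),"res",(mm-pr).round(2),"+5mm z:",(proj("scene",P+[0,0,.005])-pr).round(2),"+2mm x",(proj("scene",P+[.002,0,0])-pr).round(2))
cv2.imwrite("pics/scene16.png",camera("scene"))
a=cv2.imread("pics/scene16.png")
e=np.vstack([np.hstack([cv2.resize(a[v-18:v+18,u-16:u+16],(256,288),interpolation=cv2.INTER_NEAREST) for u,v in r]) for r in(((316,197),(342,192)),((326,218),(352,210)))])
cv2.imwrite("pics/crop19.png",e)
st()
```

```text
(-0.04, -0.04) [316.25 190.81] [316.17 191.65] res [-0.09  0.84] +5mm z: [ 0.02 -1.29] +2mm x [0.3  0.43]
(-0.04, 0.04) [342.12 184.59] [341.95 185.82] res [-0.17  1.23] +5mm z: [ 0.1  -1.29] +2mm x [0.33 0.42]
(0.04, -0.04) [326.4  209.79] [326.08 210.32] res [-0.31  0.53] +5mm z: [ 0.06 -1.29] +2mm x [0.33 0.48]
(0.04, 0.04) [353.42 202.88] [353.03 203.08] res [-0.38  0.21] +5mm z: [ 0.15 -1.29] +2mm x [0.36 0.46]
t 28.3 p [0.6168 0.1223 0.2261] w 0.044 F [-0.93 -0.23 -1.64] M [ 0.02 -0.09  0.04]
x [ 9.e-04 -1.e+00  2.e-04] y [ 4.e-04 -2.e-04 -1.e+00] z [1.e+00 9.e-04 4.e-04]
```

View pics/crop19.png

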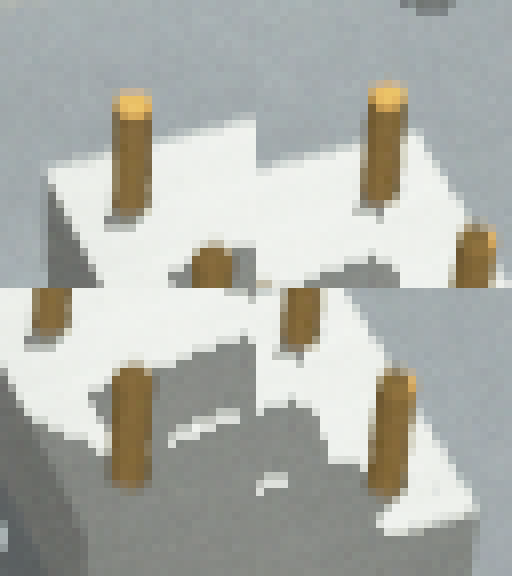

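The new post's top looks about 0.5 px higher than the other three, which is ambiguous because it's in shadow. I'll check its height by touching the top gently with the closed fingertips, which also makes sure it's fully home.

```bash
python3 -m inch '[[[0,2,0],[0,0,0],0],[[0,3,0],[0,0,0],0],[[0,3,0],[0,0,0],0],[[0,1.8,0],[0,0,0],0],[[0,0.6,0],[0,0,0],0],[[0,0,0],[0,0,0],0],[[0,0,0],[0,0,0],0],[[0,0,0],[0,0,0],0]]'
python3 - <<'E'
from h import *
st((.617,.1225,.111))
E
```

```text
t: 29.1
position: [0.6176, 0.1227, 0.1232]
eef_rot: [-1.208, 1.207, -1.209]
ft_force: [-0.5, -1.1, 1.0]
width: 0.0005
t 29.1 p [0.6176 0.1227 0.1232] w 0.0005 F [-0.54 -1.06  1.04] M [-0.07 -0.03  0.03]
x [ 9.e-04 -1.e+00 -5.e-04] y [ 1.7e-03  5.0e-04 -1.0e+00] z [1.0e+00 9.0e-04 1.7e-03]
move cm tool: [ 0.02  1.22 -0.06]
```

```bash
python3 -m inch '[[[0,0.3,0],[0,0,0],0],[[0,0.3,0],[0,0,0],0],[[0,0.2,0],[0,0,0],0],[[0,0.1,0],[0,0,0],0],[[0,0,0],[0,0,0],0],[[0,0,0],[0,0,0],0]]'
python3 -m inch '[[[0,0.1,0],[0,0,0],0],[[0,0.1,0],[0,0,0],0],[[0,0,0],[0,0,0],0]]'
```

```text
t: 29.7
position: [0.6169, 0.1224, 0.1132]
eef_rot: [-1.21, 1.208, -1.209]
ft_force: [-0.2, 0.2, 0.2]
width: 0.0003
t: 30.0
position: [0.6168, 0.1224, 0.111]
eef_rot: [-1.21, 1.209, -1.208]
ft_force: [-0.2, 1.1, -0.3]
width: 0.0005
```

```bash
python3 -m inch '[[[0,0.1,0],[0,0,0],0],[[0,0,0],[0,0,0],0],[[0,0,0],[0,0,0],0]]'
python3 -m inch '[[[0,0.1,0],[0,0,0],0],[[0,0,0],[0,0,0],0],[[0,0,0],[0,0,0],0]]'
```

```text
t: 30.3
position: [0.6172, 0.1226, 0.1105]
eef_rot: [-1.209, 1.208, -1.209]
ft_force: [0.6, -0.3, 1.8]
width: 0.0004
t: 30.6
position: [0.6178, 0.1229, 0.1103]
eef_rot: [-1.208, 1.207, -1.209]
ft_force: [-0.5, -0.1, 6.5]
width: 0.0003
```

The top is at 0.1103–0.1105 m and stiff under 6 N, so it's level at 50 mm above the block. Retreating for a final look.

```bash
python3 -m inch '[[[0,-0.5,0],[0,0,0],0],[[0,-2,0],[0,0,0],0],[[0,-4,0],[0,0,0],0],[[0,-4,0],[0,0,0],0],[[0,-3,0],[0,0,0],0],[[4,0,-1],[0,0,0],0],[[4.5,0,-1],[0,0,0],0],[[4.5,0,-1],[0,0,0],0]]'
python3 -m inch '[[[4.5,0,-1],[0,0,0],0],[[4.5,0,-1],[0,0,0],0],[[4.5,0,-1],[0,0,0],0],[[4.5,0,-1],[0,0,0],0],[[3,0,-1],[0,0,0],0],[[0,0,0],[0,0,0],0],[[0,0,0],[0,0,0],0],[[0,0,0],[0,0,0],0]]'
python3 - <<'E'
from h import *
s,R=st()
for n in("scene","top"): cv2.imwrite(f"pics/{n}17.png",camera(n))
b=cv2.imread("pics/top17.png");a=cv2.imread("pics/scene17.png")
e=np.hstack([cv2.resize(a[140:250,295:445],(480,352),interpolation=cv2.INTER_CUBIC),cv2.resize(b[165:245,180:325],(319,176),interpolation=cv2.INTER_CUBIC).repeat(2,axis=0)])
cv2.imwrite("pics/crop20.png",e)
E
```

```text
t: 31.4
position: [0.5863, -0.0088, 0.2443]
eef_rot: [-1.21, 1.208, -1.208]
ft_force: [1.5, -0.4, 0.1]
width: 0.0003
t: 32.2
position: [0.5376, -0.216, 0.2442]
eef_rot: [-1.21, 1.207, -1.206]
ft_force: [-0.5, 0.4, -0.2]
width: 0.0002
t 32.2 p [ 0.5376 -0.216   0.2442] w 0.0002 F [-0.54  0.39 -0.19] M [ 0.   -0.04 -0.03]
x [ 3.e-03 -1.e+00 -8.e-04] y [ 1.e-04  8.e-04 -1.e+00] z [1.e+00 3.e-03 1.e-04]
```

View pics/scene17.png

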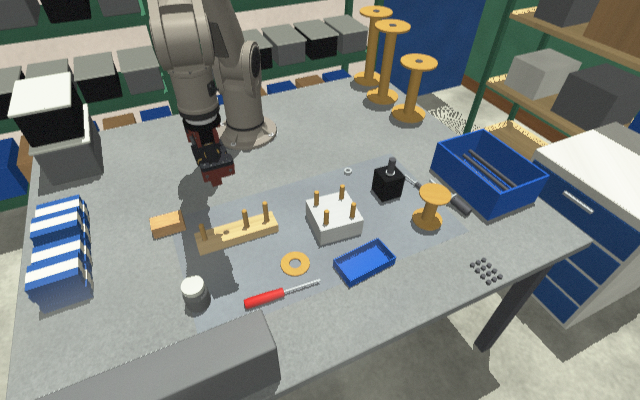

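View pics/top17.png

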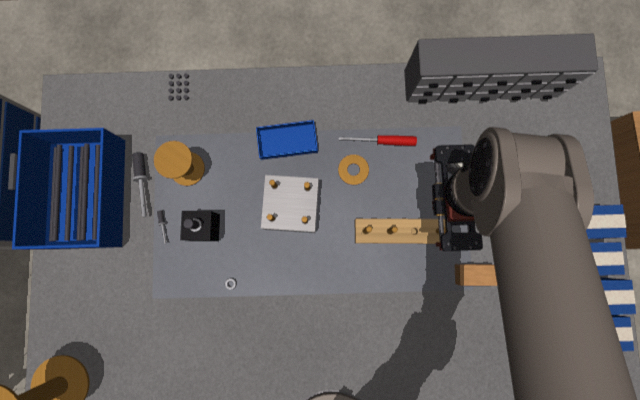

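View pics/crop20.png

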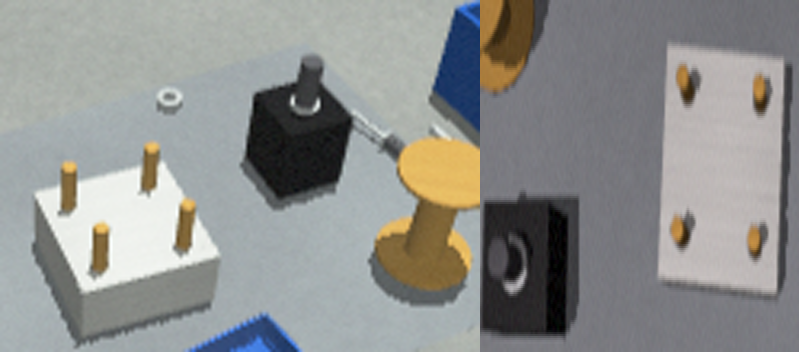

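Everything looks in place: four posts in the block, the rod in its stand, and b, c and d in the rack. One more check is the new post's tilt, from its cap position relative to the other three.

Run:
```python
from h import *
b=cv2.imread("pics/top17.png");a=cv2.imread("pics/scene17.png")
k=16
def up(im,u,v,r=9): return cv2.resize(im[v-r:v+r,u-r:u+r],(288,288),interpolation=cv2.INTER_NEAREST)
e=np.vstack([np.hstack([up(a,u,v) for u,v in((317,193),(342,187))]+[up(b,u,v) for u,v in((304,218),(270,217))]),
             np.hstack([up(a,u,v) for u,v in((326,212),(353,206))]+[up(b,u,v) for u,v in((307,186),(273,184))])])
cv2.imwrite("pics/crop21.png",cv2.resize(e,(800,400),interpolation=cv2.INTER_AREA))
from scipy.ndimage import label
for n,im,ctr,thr in(("scene",a,[(317,191),(342,186),(326,211),(353,204)],190),("top",b,[(304,219),(269,217),(307,186),(273,184)],150)):
    for u,v in ctr:
        w=im[v-7:v+8,u-7:u+8].astype(float); sat=cv2.cvtColor(im[v-7:v+8,u-7:u+8],cv2.COLOR_BGR2HSV)[...,1]
        m=(w[...,2]>thr)&(sat>90); yy,xx=np.nonzero(m); print(n,(u,v),m.sum(),xx.mean()+u-7,yy.mean()+v-7,"maxR",w[...,2][sat>90].max())
```

```text
scene (317, 191) 11 316.3636363636364 191.9090909090909 maxR 235.0
scene (342, 186) 10 342.2 185.6 maxR 235.0
scene (326, 211) 10 326.2 211.0 maxR 235.0
scene (353, 204) 12 353.3333333333333 203.5 maxR 235.0
top (304, 219) 22 303.90909090909093 218.9090909090909 maxR 194.0
top (269, 217) 24 269.0416666666667 216.66666666666666 maxR 195.0
top (307, 186) 21 306.14285714285717 184.1904761904762 maxR 190.0
top (273, 184) 21 271.42857142857144 181.85714285714286 maxR 181.0
```

View pics/crop21.png

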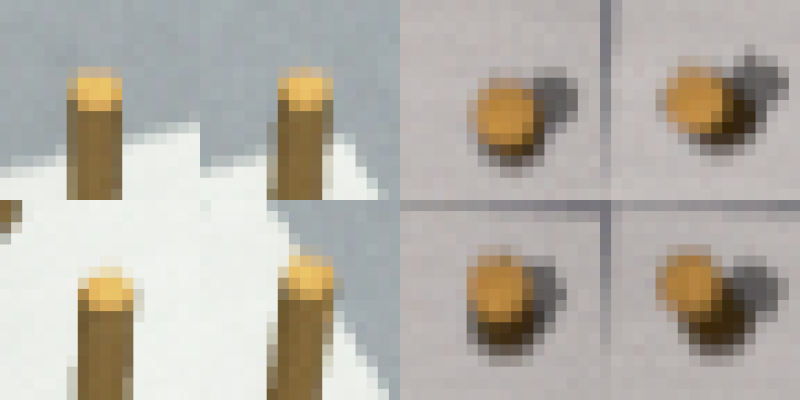

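Run:
```python
from h import *
from scipy.optimize import least_squares
Q=[(-.04,-.04),(-.04,.04),(.04,-.04),(.04,.04)]
M={"scene":[(316.36,191.91),(342.2,185.6),(326.2,211.0),(353.33,203.5)],"top":[(303.91,218.91),(269.04,216.67),(306.14,184.19),(271.43,181.86)]}
def pt(v,q):
    c,s=np.cos(v[2]),np.sin(v[2]); return np.array([v[0]+c*q[0]-s*q[1],v[1]+s*q[0]+c*q[1],.11])
for n,m in M.items():
    f=lambda v:np.concatenate([proj(n,pt(v,q))-u for q,u in zip(Q[:3],m[:3])])
    r=least_squares(f,[.573,.0865,-.09],x_scale=[.01,.01,.1]); v=r.x
    P=pt(v,Q[3]); W=atz(n,*m[3],.11)
    print(n,v.round(4),"fit res px",r.fun.round(2),"cap offset mm",((W-P)*1000).round(1))
```

```text
scene [ 0.5779  0.0843 -0.0981] fit res px [-0.11 -0.06  0.05  0.09  0.07 -0.02] cap offset mm [-2.3  0.9 -0. ]
top [ 0.5708  0.087  -0.0901] fit res px [ 0.01 -0.1  -0.03  0.03  0.03  0.07] cap offset mm [ 0.9  0.4 -0. ]
```

The touch says level, but the scene camera leaves room for about 2 mm. There's plenty of time, so I'll touch a fitted post's top the same way for a direct comparison.

```bash
python3 -m inch '[[[-3,0,0.8],[0,0,0],0],[[-4.4,0,1.2],[0,0,0],0],[[-4.5,0,1.3],[0,0,0],0],[[-4.5,0,1.3],[0,0,0],0],[[-4.5,0,1.3],[0,0,0],0],[[-3,0,0.8],[0,0,0],0],[[-1.8,1,0.5],[0,0,0],0],[[0,2,0],[0,0,0],0]]'
python3 -m inch '[[[0,3,0],[0,0,0],0],[[0,3,0],[0,0,0],0],[[0,2,0],[0,0,0],0],[[0,1,0],[0,0,0],0],[[0,0,0],[0,0,0],0],[[0,0,0],[0,0,0],0],[[0,0,0],[0,0,0],0]]'
python3 - <<'E'
from h import *
st((.610,.043,.1125))
E
```

```text
t: 33.1
position: [0.6102, 0.0458, 0.2155]
eef_rot: [-1.208, 1.201, -1.202]
ft_force: [-0.6, -0.1, 0.4]
width: 0.0003
t: 33.8
position: [0.6099, 0.0398, 0.1256]
eef_rot: [-1.208, 1.207, -1.209]
ft_force: [1.1, -0.6, 0.2]
width: 0.0004
t 33.8 p [0.6099 0.0398 0.1256] w 0.0004 F [ 1.08 -0.57  0.15] M [-0.04 -0.02  0.02]
x [ 1.1e-03 -1.0e+00 -3.0e-04] y [ 2.3e-03  3.0e-04 -1.0e+00] z [1.     0.0011 0.0023]
move cm tool: [-0.32  1.31  0.01]
```

```bash
python3 -m inch '[[[-0.25,0.3,0],[0,0,0],0],[[0,0.3,0],[0,0,0],0],[[0,0.3,0],[0,0,0],0],[[0,0.1,0],[0,0,0],0],[[0,0.1,0],[0,0,0],0],[[0,0,0],[0,0,0],0],[[0,0,0],[0,0,0],0],[[0,0,0],[0,0,0],0]]'
python3 -m inch '[[[0,0.1,0],[0,0,0],0],[[0,0,0],[0,0,0],0],[[0,0,0],[0,0,0],0]]'
python3 -m inch '[[[0,0.1,0],[0,0,0],0],[[0,0,0],[0,0,0],0],[[0,0,0],[0,0,0],0]]'
```

```text
t: 34.6
position: [0.6091, 0.0419, 0.1132]
eef_rot: [-1.209, 1.208, -1.209]
ft_force: [0.7, 0.3, -0.2]
width: 0.0007
t: 34.9
position: [0.6089, 0.0419, 0.1121]
eef_rot: [-1.21, 1.209, -1.209]
ft_force: [-0.0, 0.3, 0.1]
width: 0.0006
t: 35.2
position: [0.6089, 0.0419, 0.1111]
eef_rot: [-1.21, 1.209, -1.208]
ft_force: [1.0, -1.0, -0.6]
width: 0.0005
```

```bash
python3 -m inch '[[[0,0.1,0],[0,0,0],0],[[0,0,0],[0,0,0],0],[[0,0,0],[0,0,0],0]]'
python3 -m inch '[[[0,0.1,0],[0,0,0],0],[[0,0,0],[0,0,0],0],[[0,0,0],[0,0,0],0]]'
```

```text
t: 35.5
position: [0.609, 0.0419, 0.1101]
eef_rot: [-1.21, 1.209, -1.209]
ft_force: [-0.0, -0.6, -0.6]
width: 0.0005
t: 35.8
position: [0.609, 0.0419, 0.1091]
eef_rot: [-1.21, 1.208, -1.209]
ft_force: [-1.0, 0.7, 0.1]
width: 0.0002
```

```bash
python3 -m inch '[[[0,0.1,0],[0,0,0],0],[[0,0,0],[0,0,0],0],[[0,0,0],[0,0,0],0]]'
python3 -m inch '[[[0,0.1,0],[0,0,0],0],[[0,0,0],[0,0,0],0],[[0,0,0],[0,0,0],0]]'
python3 - <<'E'
from h import *
s,R=st()
for n in("scene","top"): cv2.imwrite(f"pics/{n}18.png",camera(n))
a=cv2.imread("pics/scene18.png"); print(proj("scene",s["position"]))
cv2.imwrite("pics/crop22.png",cv2.resize(a[170:240,300:370],(600,600),interpolation=cv2.INTER_CUBIC))
E
```

```text
t: 36.1
position: [0.6091, 0.0419, 0.1085]
eef_rot: [-1.209, 1.208, -1.209]
ft_force: [-2.1, 0.4, 3.3]
width: 0.0004
t: 36.4
position: [0.6092, 0.042, 0.1084]
eef_rot: [-1.21, 1.208, -1.209]
ft_force: [-4.2, 0.4, 10.1]
width: 0.0003
t 36.4 p [0.6092 0.042  0.1084] w 0.0003 F [-4.21  0.43 10.11] M [-0.23  0.8  -0.01]
x [ 9.e-04 -1.e+00  4.e-04] y [ 6.e-04 -4.e-04 -1.e+00] z [1.e+00 9.e-04 6.e-04]
[325.95680639 210.12047052]
```

View pics/crop22.png

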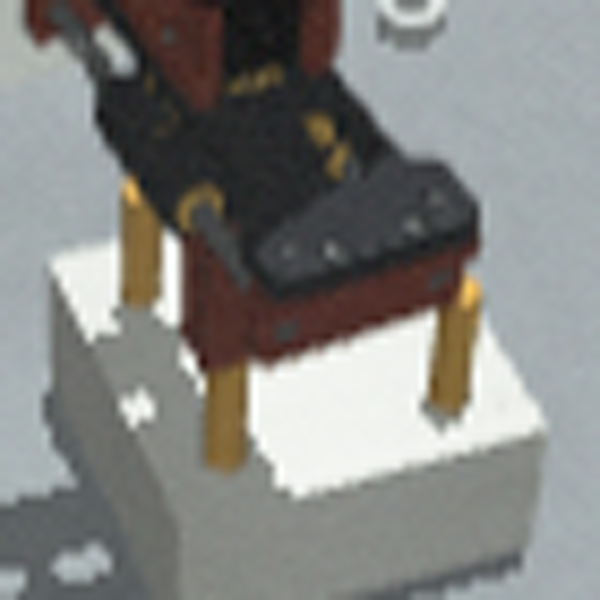

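The comparison mattered. The fitted post's top reads 0.1085 and the new one read 0.1104, so the new post is about 1.9 mm too high. It's still held up by the ball catch, so I'll press it down further from the top.

```bash
python3 -m inch '[[[0,-0.5,0],[0,0,0],0],[[0,-1,0],[0,0,0],0],[[0,-1,0],[0,0,0],0],[[-2,0,0.2],[0,0,0],0],[[-4,0,0.4],[0,0,0],0],[[-2,0,0.2],[0,0,0],0],[[0,0,0],[0,0,0],0],[[0,0,0],[0,0,0],0]]'
python3 -m inch '[[[0,0.3,0],[0,0,0],0],[[0,0.3,0],[0,0,0],0],[[0,0,0],[0,0,0],0],[[0,0,0],[0,0,0],0]]'
python3 - <<'E'
from h import *
st((.617,.1225,.1125))
E
```

```text
t: 37.3
position: [0.617, 0.1217, 0.1325]
eef_rot: [-1.21, 1.208, -1.209]
ft_force: [0.2, -0.7, -0.8]
width: 0.0003
t: 37.7
position: [0.6168, 0.1211, 0.1259]
eef_rot: [-1.21, 1.209, -1.209]
ft_force: [-0.1, 0.3, -0.3]
width: 0.0004
t 37.7 p [0.6168 0.1211 0.1259] w 0.0004 F [-0.06  0.26 -0.31] M [ 0.   -0.09 -0.01]
x [-1.e-04 -1.e+00  3.e-04] y [-4.e-04 -3.e-04 -1.e+00] z [ 1.e+00 -1.e-04 -4.e-04]
move cm tool: [-0.14  1.34  0.02]
```

```bash
python3 -m inch '[[[-0.1,0.4,0],[0,0,0],0],[[0,0.4,0],[0,0,0],0],[[0,0.3,0],[0,0,0],0],[[0,0.2,0],[0,0,0],0],[[0,0.1,0],[0,0,0],0],[[0,0.1,0],[0,0,0],0],[[0,0.1,0],[0,0,0],0],[[0,0,0],[0,0,0],0]]'
python3 -m inch '[[[0,0.1,0],[0,0,0],0],[[0,0,0],[0,0,0],0],[[0,0,0],[0,0,0],0]]'
```

```text
t: 38.5
position: [0.6172, 0.1231, 0.1105]
eef_rot: [-1.209, 1.208, -1.209]
ft_force: [-0.6, 0.4, 0.8]
width: 0.0007
t: 38.8
position: [0.6178, 0.1233, 0.1103]
eef_rot: [-1.208, 1.207, -1.209]
ft_force: [-0.7, 0.9, 5.8]
width: 0.0005
```

```bash
python3 -m inch '[[[0,0.1,-0.03],[0,0,0],0],[[0,0,0],[0,0,0],0],[[0,0,0],[0,0,0],0]]'
python3 -m inch '[[[0,0.1,-0.03],[0,0,0],0],[[0,0,0],[0,0,0],0],[[0,0,0],[0,0,0],0]]'
```

```text
t: 39.1
position: [0.6182, 0.1236, 0.1102]
eef_rot: [-1.206, 1.206, -1.21]
ft_force: [-0.7, 0.6, 9.8]
width: 0.0005
t: 39.4
position: [0.6187, 0.124, 0.1101]
eef_rot: [-1.204, 1.205, -1.21]
ft_force: [-0.2, -0.2, 13.9]
width: 0.0003
```

```bash
python3 -m inch '[[[0,0.1,-0.04],[0,0,0],0],[[0,0,0],[0,0,0],0],[[0,0,0],[0,0,0],0]]'
python3 -m inch '[[[0,0.1,-0.04],[0,0,0],0],[[0,0,0],[0,0,0],0],[[0,0,0],[0,0,0],0]]'
python3 -m inch '[[[0,0.1,-0.04],[0,0,0],0],[[0,0,0],[0,0,0],0],[[0,0,0],[0,0,0],0]]'
```

```text
t: 39.7
position: [0.619, 0.1243, 0.11]
eef_rot: [-1.203, 1.204, -1.21]
ft_force: [-0.2, -0.6, 18.6]
width: 0.0009
t: 40.0
position: [0.6196, 0.1247, 0.1099]
eef_rot: [-1.201, 1.203, -1.211]
ft_force: [-0.2, -0.0, 21.2]
width: 0.0004
t: 40.3
position: [0.62, 0.125, 0.1098]
eef_rot: [-1.199, 1.202, -1.212]
ft_force: [-0.5, 0.5, 25.2]
width: 0.0006
```

It doesn't give at 25 N, and the catch takes at most 12 N, so it stands on the bottom. Retreating to re-measure the caps.

```bash
python3 -m inch '[[[0,-1,0],[0,0,0],0],[[0,-2,0],[0,0,0],0],[[0,-4,0],[0,0,0],0],[[0,-4,0],[0,0,0],0],[[3,-1,-1],[0,0,0],0],[[4,0,-1],[0,0,0],0],[[4.5,0,-1],[0,0,0],0],[[4.5,0,-1],[0,0,0],0]]'
python3 -m inch '[[[4.5,0,-1],[0,0,0],0],[[4.5,0,-1],[0,0,0],0],[[4.5,0,-1],[0,0,0],0],[[4.5,0,-1],[0,0,0],0],[[2,0,-1],[0,0,0],0],[[0,0,0],[0,0,0],0],[[0,0,0],[0,0,0],0]]'
cat > cap.py <<'E'
from h import *
from scipy.optimize import least_squares
import sys
Q=[(-.04,-.04),(-.04,.04),(.04,-.04),(.04,.04)]
acc={"scene":0,"top":0}
N=4
for i in range(N):
    for n in acc: acc[n]=acc[n]+camera(n).astype(float)/N
for n in acc: cv2.imwrite(f"pics/{n}_{sys.argv[1]}.png",acc[n].astype(np.uint8))
def pt(v,q,z=.11):
    c,s=np.cos(v[2]),np.sin(v[2]); return np.array([v[0]+c*q[0]-s*q[1],v[1]+s*q[0]+c*q[1],z])
C={"scene":[(316,192),(342,186),(326,211),(353,204)],"top":[(304,219),(269,217),(306,184),(271,182)]}
for n,m0 in C.items():
    im=acc[n]; m=[]
    for u,v in m0:
        w=im[v-5:v+6,u-5:u+6]; sc=w[...,2]-w[...,0]; R=w[...,2]
        hi=np.sort(R[sc>60])[-4:].mean(); lo=hi*0.72 
        wt=np.clip((R-lo)/(hi-lo),0,1)*np.clip((sc-30)/40,0,1)
        yy,xx=np.mgrid[v-5:v+6,u-5:u+6]; m.append(((wt*xx).sum()/wt.sum(),(wt*yy).sum()/wt.sum()))
    f=lambda v:np.concatenate([proj(n,pt(v,q))-u for q,u in zip(Q[:3],m[:3])])
    v=least_squares(f,[.573,.0865,-.09],x_scale=[.01,.01,.1]).x
    P=pt(v,Q[3]); W=atz(n,*m[3],.11)
    print(n,v.round(4),np.round(m,2).tolist(),"cap off mm",((W-P)*1000).round(1))
st()
E
python3 cap.py A
```

```text
t: 41.1
position: [0.5744, -0.0385, 0.2242]
eef_rot: [-1.21, 1.208, -1.208]
ft_force: [0.4, 0.6, 0.8]
width: 0.0004
t: 41.8
position: [0.5253, -0.2368, 0.224]
eef_rot: [-1.209, 1.209, -1.208]
ft_force: [0.6, 0.9, 0.3]
width: 0.0003
scene [ 0.577   0.0847 -0.094 ] [[316.31, 191.71], [342.06, 185.54], [326.34, 210.58], [354.01, 203.5]] cap off mm [-0.4  2.  -0. ]
top [ 0.571   0.0872 -0.0928] [[303.77, 218.73], [268.93, 216.53], [306.1, 184.28], [270.97, 181.16]] cap off mm [ 2.2  1.4 -0. ]
t 42.2 p [ 0.5257 -0.2364  0.2242] w 0.0001 F [0.02 0.74 0.02] M [-0.08 -0.08 -0.01]
x [ 2.2e-03 -1.0e+00 -1.0e-04] y [ 1.e-04  1.e-04 -1.e+00] z [1.0e+00 2.2e-03 1.0e-04]
```

Pressing from the top dragged the cap about 1–2 mm sideways, so the tilt is roughly 0.03 rad. The two height readings still disagree. To resolve it I'll touch the block's top face (exactly 60 mm) at its centre, which gives the absolute height bias of the TCP.

```bash
python3 -m inch '[[[-3,0,0.6],[0,0,0],0],[[-4.6,0,0.7],[0,0,0],0],[[-4.7,0,0.7],[0,0,0],0],[[-4.7,0,0.7],[0,0,0],0],[[-4.7,0,0.7],[0,0,0],0],[[-4.6,0,0.7],[0,0,0],0],[[-4,0,0.5],[0,0,0],0],[[-2,2,0.2],[0,0,0],0]]'
python3 -m inch '[[[0,4,0],[0,0,0],0],[[0,4,0],[0,0,0],0],[[0,3,0],[0,0,0],0],[[0,2,0],[0,0,0],0],[[0,0.6,0],[0,0,0],0],[[0,0,0],[0,0,0],0],[[0,0,0],[0,0,0],0]]'
python3 - <<'E'
from h import *
st((.574,.0865,.06))
E
```

```text
t: 43.0
position: [0.5747, 0.0917, 0.2067]
eef_rot: [-1.206, 1.202, -1.205]
ft_force: [-0.7, 0.6, 0.5]
width: 0.0006
t: 43.7
position: [0.574, 0.0863, 0.0693]
eef_rot: [-1.208, 1.207, -1.209]
ft_force: [1.3, 0.4, -0.5]
width: 0.0005
t 43.7 p [0.574  0.0863 0.0693] w 0.0005 F [ 1.27  0.35 -0.5 ] M [-0.05 -0.08  0.04]
x [ 1.e-03 -1.e+00 -4.e-04] y [ 1.8e-03  4.0e-04 -1.0e+00] z [1.     0.001  0.0018]
move cm tool: [-0.02  0.93 -0.  ]
```

```bash
python3 -m inch '[[[0,0.3,0],[0,0,0],0],[[0,0.2,0],[0,0,0],0],[[0,0.1,0],[0,0,0],0],[[0,0.1,0],[0,0,0],0],[[0,0,0],[0,0,0],0],[[0,0,0],[0,0,0],0]]'
python3 -m inch '[[[0,0.1,0],[0,0,0],0],[[0,0,0],[0,0,0],0],[[0,0,0],[0,0,0],0]]'
python3 -m inch '[[[0,0.1,0],[0,0,0],0],[[0,0,0],[0,0,0],0],[[0,0,0],[0,0,0],0]]'
```

```text
t: 44.3
position: [0.5732, 0.0859, 0.0612]
eef_rot: [-1.21, 1.209, -1.209]
ft_force: [0.5, 0.5, -0.3]
width: 0.0001
t: 44.6
position: [0.5734, 0.086, 0.0605]
eef_rot: [-1.209, 1.208, -1.209]
ft_force: [-0.6, -0.5, 4.0]
width: 0.0004
t: 44.9
position: [0.5733, 0.0859, 0.0604]
eef_rot: [-1.21, 1.208, -1.209]
ft_force: [-4.1, -1.2, 12.2]
width: 0.0006
```

The block's top face reads 0.0605, a bias of +0.5 mm. So the new post's top is really at about 0.110 m, which is correct and on the bottom. Retreating for one last look.

```bash
python3 -m inch '[[[0,-1,0],[0,0,0],0],[[0,-3,0],[0,0,0],0],[[0,-4.5,0],[0,0,0],0],[[0,-4.5,0],[0,0,0],0],[[0,-3,0],[0,0,0],0],[[4,-1,-0.6],[0,0,0],0],[[4.5,0,-0.6],[0,0,0],0],[[4.5,0,-0.6],[0,0,0],0]]'
python3 -m inch '[[[4.5,0,-0.6],[0,0,0],0],[[4.5,0,-0.6],[0,0,0],0],[[4.5,0,-0.6],[0,0,0],0],[[4,0,-0.6],[0,0,0],0],[[2,0,-0.6],[0,0,0],0],[[0,0,0],[0,0,0],0],[[0,0,0],[0,0,0],0],[[0,0,0],[0,0,0],0]]'
python3 cap.py B
python3 - <<'E'
import cv2,numpy as np
a=cv2.imread("pics/scene_B.png");b=cv2.imread("pics/top_B.png")
cv2.imwrite("pics/crop23.png",np.hstack([cv2.resize(a[150:260,190:410],(800,400),interpolation=cv2.INTER_CUBIC)]))
E
```

```text
t: 45.7
position: [0.5553, -0.0452, 0.2301]
eef_rot: [-1.209, 1.206, -1.208]
ft_force: [0.6, -0.2, -0.4]
width: 0.0005
t: 46.5
position: [0.5261, -0.2371, 0.2293]
eef_rot: [-1.21, 1.207, -1.206]
ft_force: [-0.1, 0.3, 0.3]
width: 0.0004
scene [ 0.577   0.0847 -0.0939] [[316.3, 191.71], [342.07, 185.53], [326.34, 210.59], [354.14, 203.59]] cap off mm [0.  2.2 0. ]
top [ 0.571   0.0872 -0.093 ] [[303.78, 218.73], [268.93, 216.51], [306.1, 184.28], [270.95, 181.17]] cap off mm [ 2.2  1.5 -0. ]
t 46.9 p [ 0.5255 -0.2388  0.2292] w 0.0003 F [-0.04 -0.05 -0.02] M [-0.1  -0.02 -0.01]
x [ 0.0015 -1.     -0.    ] y [-0.  0. -1.] z [ 1.      0.0015 -0.    ]
```

View pics/crop23.png

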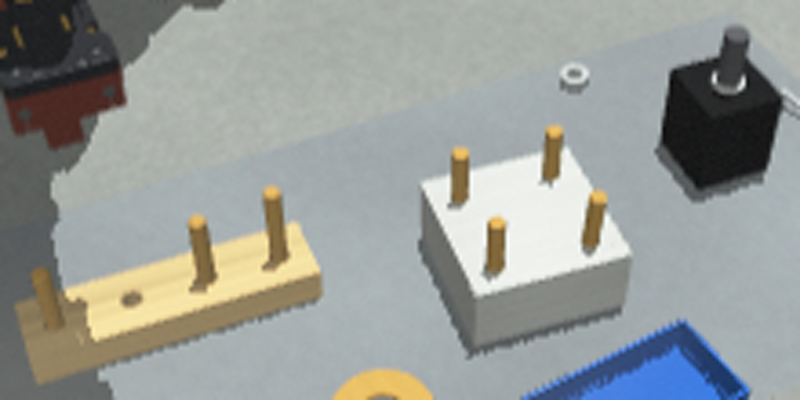

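All in place, but the cap is now about 2 mm off in +x from my pressing. It rested more upright right after the fit, so I'll regrasp it lightly with the jaws along x, straighten it and release.

```bash
python3 -m inch '[[[-3.5,0,0.9],[0,0,0],0.5],[[-4.6,0,1.2],[0,0,0],0.5],[[-4.6,0,1.2],[0,0,0],0.5],[[-4.7,0,1.2],[0,0,0],0.5],[[-4.7,0,1.2],[0,0,0],0.5],[[-4.7,0,1.2],[0,0,0],0.5],[[-4.7,0,1.2],[0,0,0],0.5],[[-3,0,0.7],[0,0,0],0.5]]'
python3 -m inch '[[[-1.5,2,0.3],[0,0,0],0.5],[[0,3,0],[0,0,0],0.5],[[0,3,0],[0,0,0],0.5],[[0,0,0],[0,0,0],0.5],[[0,0,0],[0,0,0],0.5],[[0,0,0],[0,0,0],0.5]]'
python3 - <<'E'
from h import *
st((.617,.1225,.073)); turn((1,0,0))
E
```

```text
t: 47.7
position: [0.6132, 0.1106, 0.2294]
eef_rot: [-1.21, 1.206, -1.205]
ft_force: [-0.8, 0.8, -0.5]
width: 0.044
t: 48.3
position: [0.6172, 0.1213, 0.151]
eef_rot: [-1.207, 1.207, -1.209]
ft_force: [0.6, -0.0, -0.1]
width: 0.0441
t 48.3 p [0.6172 0.1213 0.151 ] w 0.0441 F [ 0.59 -0.   -0.06] M [-0.04 -0.1  -0.03]
x [ 6.e-04 -1.e+00 -8.e-04] y [ 2.6e-03  8.0e-04 -1.0e+00] z [1.0e+00 6.0e-04 2.6e-03]
move cm tool: [-0.12  7.8  -0.04]
turn deg tool [-0.15  0.03 -0.05]
```

```bash
python3 -m inch '[[[-0.05,2,0],[0,0,0],0.5],[[0,3,0],[0,0,0],0.5],[[0,2,0],[0,0,0],0.5],[[0,0.6,0],[0,0,0],0.5],[[0,0,0],[0,0,0],0.4],[[0,0,0],[0,0,0],0.2],[[0,0,0],[0,0,0],0.1],[[0,0,0],[0,0,0],0]]' 15
python3 -m inch '[[[0,0,0],[0,0,0],0],[[0,0,0],[0,0,0],0],[[0,0,0],[0,0,0],0],[[0,0,0],[0,0,0],0],[[0,0,0],[0,0,0],0]]'
python3 - <<'E'
from h import *
st((.617,.1225,.073)); turn((1,0,0))
E
```

```text
t: 49.1
position: [0.617, 0.1216, 0.0744]
eef_rot: [-1.208, 1.207, -1.209]
ft_force: [1.6, -0.8, 1.6]
width: 0.0152
t: 49.6
position: [0.6167, 0.1216, 0.0743]
eef_rot: [-1.209, 1.208, -1.209]
ft_force: [-0.8, -0.6, 5.6]
width: 0.0138
t 49.6 p [0.6167 0.1216 0.0743] w 0.0138 F [-0.78 -0.62  5.64] M [-0.12  0.29  0.01]
x [ 8.e-04 -1.e+00 -1.e-04] y [ 1.3e-03  1.0e-04 -1.0e+00] z [1.0e+00 8.0e-04 1.3e-03]
move cm tool: [-0.09  0.13  0.03]
turn deg tool [-0.08  0.05 -0.01]
```

```bash
python3 -m inch '[[[0,0,0],[0,0,0],0.3],[[0,0,0],[0,0,0],0.5],[[0,0,0],[0,0,0],0.5],[[0,0,0],[0,0,0],0.5],[[0,0,0],[0,0,0],0.5],[[0,-0.5,0],[0,0,0],0.5],[[0,-2,0],[0,0,0],0.5],[[0,-4,0],[0,0,0],0.5]]'
python3 -m inch '[[[0,-4.5,0],[0,0,0],0.5],[[0,-4.5,0],[0,0,0],0.5],[[3,0,-0.7],[0,0,0],0.5],[[4.5,0,-1],[0,0,0],0.5],[[4.5,0,-1],[0,0,0],0.5],[[4.5,0,-1],[0,0,0],0.5],[[4.5,0,-1],[0,0,0],0.5],[[4.5,0,-1],[0,0,0],0.5]]'
python3 -m inch '[[[4.5,0,-1],[0,0,0],0.5],[[3,0,-1],[0,0,0],0.5],[[0,0,0],[0,0,0],0.5],[[0,0,0],[0,0,0],0.5]]'
python3 cap.py C
python3 - <<'E'
import cv2,numpy as np
a=cv2.imread("pics/scene_C.png")
cv2.imwrite("pics/crop24.png",cv2.resize(a[150:260,190:410],(800,400),interpolation=cv2.INTER_CUBIC))
E
```

```text
t: 50.4
position: [0.614, 0.1207, 0.1363]
eef_rot: [-1.215, 1.212, -1.207]
ft_force: [0.7, 0.4, -0.1]
width: 0.0439
t: 51.2
position: [0.5587, -0.1353, 0.2288]
eef_rot: [-1.209, 1.208, -1.209]
ft_force: [0.8, 0.3, 0.4]
width: 0.0439
t: 51.6
position: [0.5392, -0.209, 0.2284]
eef_rot: [-1.208, 1.21, -1.21]
ft_force: [-0.1, 0.0, 0.2]
width: 0.0439
scene [ 0.577   0.0847 -0.0939] [[316.29, 191.7], [342.06, 185.54], [326.34, 210.59], [353.49, 203.08]] cap off mm [-2.4  1.6 -0. ]
top [ 0.571   0.0872 -0.0929] [[303.78, 218.73], [268.93, 216.51], [306.09, 184.28], [271.12, 181.91]] cap off mm [ 0.4  1.1 -0. ]
t 52.0 p [ 0.5397 -0.2078  0.2282] w 0.0438 F [ 0.68 -0.33 -0.53] M [ 0.   -0.1   0.01]
x [ 2.3e-03 -1.0e+00 -1.0e-04] y [ 1.e-04  1.e-04 -1.e+00] z [1.0e+00 2.3e-03 1.0e-04]
```

View pics/crop24.png

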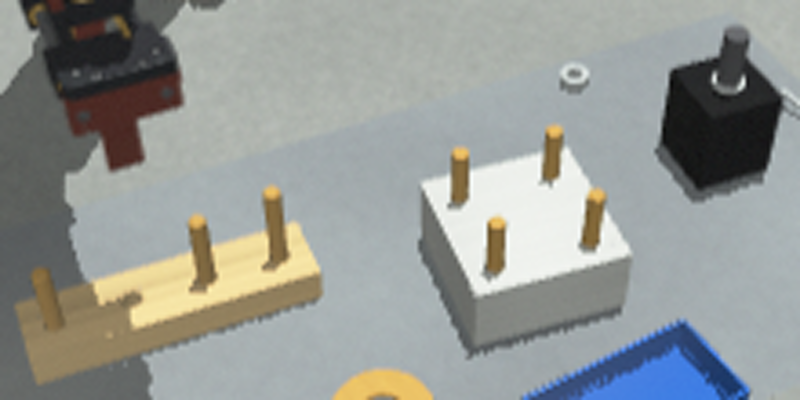

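```bash
python3 -c "
from rig import *
print(close_job())"
```

```text
the job is handed in; nothing more can be done
None
```

I felt the empty bore with the depth rod and fitted post_a, the 68 mm post, then handed the job in at about 52 s. My checks agree it stands on the bottom. They disagree by about 2 mm on how level it is with its neighbours.

- **Bore depth:** the rod stopped firmly 18.3–18.5 mm below the top face at about 10 N, so I took the bore to be 18 mm deep. The rod went back in its stand and was let go.
- **Fit:** I pushed post_a past the ball catch until it stopped at the bottom. Pressing its top with up to 25 N moved it no further. That dragged the top about 2 mm sideways, so I regripped it to straighten it and let go.
- **Height:** by fingertip touch, the new post's top is 49.9 mm above the block's top face. One fitted post read about 48 mm by the same touch, and the camera comparison also puts the new top about 2 mm higher than its neighbours. That is within the 2.5 mm allowed but close to it, and I did not find the cause.
- **Tilt:** the top is within about 1 mm of where an upright post would put it, roughly 0.02 rad.
- **The rest:** posts b, c and d are in the rack and the rod hangs in its stand. I saw no listed bystander moved. The gripper was clear of everything when I handed in.
- **Toppled look-alike:** a large free-standing copy of the rod, not one of the listed things, fell over early on. The arm was well above it and did not touch it.

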